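# Close up the dressing-carton row

## Robot

A 6-joint arm with a two-finger parallel gripper is mounted at the origin on a cart in front of the work surface, level with it; the furniture and walls round the work are solid. World frame = base frame: x ahead of the robot, y to its left, z up, the work surface at z = 0. Lengths are in mm, angles in rad, forces in N, time in s.
With the tool pointing down it reaches from about 375 to 975 mm from the base axis. Payload 3.8 kg.
Tool frame: the origin (TCP) lies midway between the tips of the shut fingers; the grasp point (between the pads) lies 19 mm behind it (pinch_z is the distance from the TCP to the grasp point, in mm); z points along the fingers, y is the line along which they close (so a half turn about z gives the same grasp; the last joint's range is limited). The gripper opens to 88 mm and grips with 3 to 60 N. Pads are 18 mm wide; open, the fingers measure 123 mm over their backs; the gripper's body (75 mm by 187 mm) begins 45 mm behind the grasp point.
Start: joints at [-0.037, 0.264, 1.604, -0, 1.274, -0.037], TCP at [674.995, -0.002, 238.706] pointing down, gripper open.
Joint ranges: [-2.63, 2.63], [-0.94, 2.18], [0.31, 2.57], [-1.31, 4.45], [0, 2.66], [-2.55, 2.55]. Speed limits (rad/s): [2.57, 2.57, 3.14, 3.14, 3.14, 3.14].

## Interface

Orientations are given as [roll, pitch, yaw] about the fixed x, y, z axes, in that order (R = Rz(yaw) Ry(pitch) Rx(roll)).
In Python, from rig import * gives the robot as it stands.
- The arm moves only by the tool play_rows, never from a script. Its argument "series" is text: rows parted by semicolons, each of 6 numbers parted by spaces: the shift along the tool's x, y, z scaled (see below), then the turn, a rotation vector about the tool's x, y, z scaled (see below). A call has 1 to 5 rows; each row is the pose to reach, as a shift and turn from the pose commanded when the call began, along the tool's axes at that moment, turning the shorter way round; what a row does not reach only later rows make up. The controller multiplies each number of a shift by 1 m and each number of a turn by pi rad. A row lasts 1/8 s, in which the tool goes at most 62.5 mm and 10.7 degrees, less where a joint would pass 70% of its speed; a pose out of reach is approached as far as the arm can. A call with a number of a shift or a turn outside -1 to 1 is refused whole. A call with a gripper value outside its range is refused whole. "hand" is the opening, from -1 (shut) to 1 (fully open), so that 0 is half open, set as the call begins (left out, the last holds). The fingers move at their own pace and stop on an object; the grip force is fixed at half the most. Time passes only in rows, so rows that repeat a pose let the fingers close. It gives the time, the measured TCP pose, the force, the opening and the grip force at its end, in the units of the state.
- observe(): the state, without advancing time (a new reading comes with each control period).
- read_camera(name): name is "scene" or "side" or "wrist"; returns a dict with "color" (480x640x3 uint8, red, green, blue), "fx", "fy", "cx", "cy" (pixels), "rvec" (rotation vector, rad) and "tvec" (3), from world to camera coordinates, as OpenCV has them. Camera axes: x right, y down, z forward; pixel columns grow to the right and rows downward; lengths in mm; the calibration is good to about 2 mm. A picture is of the moment at which its call begins. There is no depth.
- hand_in(): hands the job in; it is judged then, once.
The state is a dict: "time_s": time; "joints": joint angles; "joint_velocities": joint speeds; "tau": joint torques, N m; "ee_pos": TCP position; "tcp_rot": TCP orientation; "contact_force": force on the tool from outside, world axes, zero at the start; "wrist_torque": the same for the moment, N m; "opening": finger opening in mm; "finger_force": force on a finger pad.
Only numpy, scipy, OpenCV 4.12 (cv2) and the standard library are available. Lean on these libraries where they do the work, as an engineer would, in place of code of your own. Each camera call takes 0.05 s, during which the arm holds its last target. There are 200 camera calls.

## Task

Stand all the dressing cartons lying about the worktop in one row in the metal L-shaped fence: upright, backs along the back wall, side by side from the end stop with each butted flush against its neighbour, so that no gaps are left. Then lift the blue row stop up and off its peg and stand it squarely against the open end of the row, broad face flush on the last carton. Leave the tape roll and the small green carton where they are.

Things in the scene. Friction and masses are not known exactly. Their poses are not given: they have to be found in the camera images.
- carton_a: light box-shaped dressing carton, 90 mm along its x, 45 mm along its y, 50 mm tall, white with blue stripes; origin: centre of its underside. May be absent. May be turned end for end freely.
- carton_b: light box-shaped dressing carton, 90 mm along its x, 45 mm along its y, 58 mm tall, pale blue with a red edge; origin: centre of its underside. May be absent. May be turned end for end freely.
- carton_c: light box-shaped dressing carton, 90 mm along its x, 45 mm along its y, 66 mm tall, cream with a red edge; origin: centre of its underside. May be absent. May be turned end for end freely.
- carton_d: light box-shaped dressing carton, 90 mm along its x, 45 mm along its y, 50 mm tall, white with blue stripes (same look as carton_a); origin: centre of its underside. May be absent. May be turned end for end freely.
- row_fence: fixed aluminium L-shaped fence, no floor. Origin: inner corner, on the worktop. Back wall's face is x = 0 (40 mm high, y = 0 to -312 mm); cartons stand on its -x side. End stop's face is y = 0 (55 mm high, x = 0 to -94 mm). The row grows along -y, the cartons' 90 mm length along x: carton centres at x = -45 mm and y = -22.5, -67.5, -112.5, -157.5 mm (as many as there are)
- fence_open_end (a point): point on the row's middle line (x = -45 mm) at the open end of the fence, 300 mm from the end stop (y = -300 mm in the fence's frame)
- peg_stand: fixed steel stand: 90 x 90 x 10 mm foot, 14 mm post 165 mm high; a round level peg 10 mm thick sticks out from the post along the stand's -x, its axis 150 mm up, 75 mm long, then turned up: the tip ends 87 mm from the post's axis and 14 mm above the peg's upper side. Origin: centre of the foot's underside
- peg_mid (a point): point on the peg's axis 45 mm from the post's axis
- row_stop: loose blue block, 24 mm thick (its x), 52 wide (y), 120 tall, 0.3 kg; origin: centre of its underside; both broad faces alike. A window 28 mm wide goes through it along x, 70 to 106 mm up. It hangs upright on the peg by the window's top, underside 49 mm up; to come off, raise it 16 to 24 mm and draw it along the peg past the tip. Grip it across its width at the window's height
- stop_window (a point): centre of the row stop's window, 88 mm above its underside
- tape_roll: bystander: roll of cream tape lying flat, 59 mm across, 25 mm high; leave alone
- green_carton: bystander: small green carton, 30 x 72 x 40 mm high; not a dressing carton, leave alone
Things that resemble listed ones, but are neither listed nor needed, are in the scene too. Leave any orange or pink look-alike of the row_stop alone.

How it is judged (in metres and radians):
On the way, in this order (a step that is already met when the one before it is completed fails the run):
1. all cartons stand butted in the row while the row stop still hangs on its peg (x of carton_a in the frame of row_fence between -0.054 and -0.042 m and y of carton_a in the frame of row_fence between -0.22 and -0.015 m and angle between the y axis of each of carton_a, carton_b, carton_c, carton_d and the y axis of row_fence, either way round below 0.06 rad and angle between each of carton_a, carton_b, carton_c, carton_d's own z axis and vertical below 0.08 rad and height (world z) of each of carton_a, carton_b, carton_c, carton_d below 0.005 m and (y of carton_a in the frame of row_fence above -0.026 m or ((y of carton_a in the frame of carton_b between 0.041 and 0.0485 m and y of fence_open_end in the frame of carton_b above 0 m) or (y of carton_a in the frame of carton_b between -0.0485 and -0.041 m and y of fence_open_end in the frame of carton_b below 0 m)) or ((y of carton_a in the frame of carton_c between 0.041 and 0.0485 m and y of fence_open_end in the frame of carton_c above 0 m) or (y of carton_a in the frame of carton_c between -0.0485 and -0.041 m and y of fence_open_end in the frame of carton_c below 0 m)) or ((y of carton_a in the frame of carton_d between 0.041 and 0.0485 m and y of fence_open_end in the frame of carton_d above 0 m) or (y of carton_a in the frame of carton_d between -0.0485 and -0.041 m and y of fence_open_end in the frame of carton_d below 0 m))) and x of carton_b in the frame of row_fence between -0.054 and -0.042 m and y of carton_b in the frame of row_fence between -0.22 and -0.015 m and (y of carton_b in the frame of row_fence above -0.026 m or ((y of carton_b in the frame of carton_a between 0.041 and 0.0485 m and y of fence_open_end in the frame of carton_a above 0 m) or (y of carton_b in the frame of carton_a between -0.0485 and -0.041 m and y of fence_open_end in the frame of carton_a below 0 m)) or ((y of carton_b in the frame of carton_c between 0.041 and 0.0485 m and y of fence_open_end in the frame of carton_c above 0 m) or (y of carton_b in the frame of carton_c between -0.0485 and -0.041 m and y of fence_open_end in the frame of carton_c below 0 m)) or ((y of carton_b in the frame of carton_d between 0.041 and 0.0485 m and y of fence_open_end in the frame of carton_d above 0 m) or (y of carton_b in the frame of carton_d between -0.0485 and -0.041 m and y of fence_open_end in the frame of carton_d below 0 m))) and x of carton_c in the frame of row_fence between -0.054 and -0.042 m and y of carton_c in the frame of row_fence between -0.22 and -0.015 m and (y of carton_c in the frame of row_fence above -0.026 m or ((y of carton_c in the frame of carton_a between 0.041 and 0.0485 m and y of fence_open_end in the frame of carton_a above 0 m) or (y of carton_c in the frame of carton_a between -0.0485 and -0.041 m and y of fence_open_end in the frame of carton_a below 0 m)) or ((y of carton_c in the frame of carton_b between 0.041 and 0.0485 m and y of fence_open_end in the frame of carton_b above 0 m) or (y of carton_c in the frame of carton_b between -0.0485 and -0.041 m and y of fence_open_end in the frame of carton_b below 0 m)) or ((y of carton_c in the frame of carton_d between 0.041 and 0.0485 m and y of fence_open_end in the frame of carton_d above 0 m) or (y of carton_c in the frame of carton_d between -0.0485 and -0.041 m and y of fence_open_end in the frame of carton_d below 0 m))) and x of carton_d in the frame of row_fence between -0.054 and -0.042 m and y of carton_d in the frame of row_fence between -0.22 and -0.015 m and (y of carton_d in the frame of row_fence above -0.026 m or ((y of carton_d in the frame of carton_a between 0.041 and 0.0485 m and y of fence_open_end in the frame of carton_a above 0 m) or (y of carton_d in the frame of carton_a between -0.0485 and -0.041 m and y of fence_open_end in the frame of carton_a below 0 m)) or ((y of carton_d in the frame of carton_b between 0.041 and 0.0485 m and y of fence_open_end in the frame of carton_b above 0 m) or (y of carton_d in the frame of carton_b between -0.0485 and -0.041 m and y of fence_open_end in the frame of carton_b below 0 m)) or ((y of carton_d in the frame of carton_c between 0.041 and 0.0485 m and y of fence_open_end in the frame of carton_c above 0 m) or (y of carton_d in the frame of carton_c between -0.0485 and -0.041 m and y of fence_open_end in the frame of carton_c below 0 m))) and distance between stop_window and peg_mid below 0.05 m), for 0.2 s.
2. the row stop is lifted off the peg and taken clear of it (distance between stop_window and peg_mid above 0.11 m), for 0.2 s.
At the end, for the whole second after the job is handed in: cartons upright, square to the fence (0.06 rad), 0 to 9 mm from its back wall, gaps to end stop and neighbour under 3.5 mm; row stop upright on the worktop, square to the row, within 20 mm of its middle line, under 3.5 mm from the last carton; all at rest (x of carton_a in the frame of row_fence between -0.054 and -0.042 m and y of carton_a in the frame of row_fence between -0.22 and -0.015 m and angle between the y axis of each of carton_a, carton_b, carton_c, carton_d and the y axis of row_fence, either way round below 0.06 rad and angle between each of carton_a, carton_b, carton_c, carton_d, row_stop's own z axis and vertical below 0.08 rad and height (world z) of each of carton_a, carton_b, carton_c, carton_d, row_stop below 0.005 m and (y of carton_a in the frame of row_fence above -0.026 m or ((y of carton_a in the frame of carton_b between 0.041 and 0.0485 m and y of fence_open_end in the frame of carton_b above 0 m) or (y of carton_a in the frame of carton_b between -0.0485 and -0.041 m and y of fence_open_end in the frame of carton_b below 0 m)) or ((y of carton_a in the frame of carton_c between 0.041 and 0.0485 m and y of fence_open_end in the frame of carton_c above 0 m) or (y of carton_a in the frame of carton_c between -0.0485 and -0.041 m and y of fence_open_end in the frame of carton_c below 0 m)) or ((y of carton_a in the frame of carton_d between 0.041 and 0.0485 m and y of fence_open_end in the frame of carton_d above 0 m) or (y of carton_a in the frame of carton_d between -0.0485 and -0.041 m and y of fence_open_end in the frame of carton_d below 0 m))) and x of carton_b in the frame of row_fence between -0.054 and -0.042 m and y of carton_b in the frame of row_fence between -0.22 and -0.015 m and (y of carton_b in the frame of row_fence above -0.026 m or ((y of carton_b in the frame of carton_a between 0.041 and 0.0485 m and y of fence_open_end in the frame of carton_a above 0 m) or (y of carton_b in the frame of carton_a between -0.0485 and -0.041 m and y of fence_open_end in the frame of carton_a below 0 m)) or ((y of carton_b in the frame of carton_c between 0.041 and 0.0485 m and y of fence_open_end in the frame of carton_c above 0 m) or (y of carton_b in the frame of carton_c between -0.0485 and -0.041 m and y of fence_open_end in the frame of carton_c below 0 m)) or ((y of carton_b in the frame of carton_d between 0.041 and 0.0485 m and y of fence_open_end in the frame of carton_d above 0 m) or (y of carton_b in the frame of carton_d between -0.0485 and -0.041 m and y of fence_open_end in the frame of carton_d below 0 m))) and x of carton_c in the frame of row_fence between -0.054 and -0.042 m and y of carton_c in the frame of row_fence between -0.22 and -0.015 m and (y of carton_c in the frame of row_fence above -0.026 m or ((y of carton_c in the frame of carton_a between 0.041 and 0.0485 m and y of fence_open_end in the frame of carton_a above 0 m) or (y of carton_c in the frame of carton_a between -0.0485 and -0.041 m and y of fence_open_end in the frame of carton_a below 0 m)) or ((y of carton_c in the frame of carton_b between 0.041 and 0.0485 m and y of fence_open_end in the frame of carton_b above 0 m) or (y of carton_c in the frame of carton_b between -0.0485 and -0.041 m and y of fence_open_end in the frame of carton_b below 0 m)) or ((y of carton_c in the frame of carton_d between 0.041 and 0.0485 m and y of fence_open_end in the frame of carton_d above 0 m) or (y of carton_c in the frame of carton_d between -0.0485 and -0.041 m and y of fence_open_end in the frame of carton_d below 0 m))) and x of carton_d in the frame of row_fence between -0.054 and -0.042 m and y of carton_d in the frame of row_fence between -0.22 and -0.015 m and (y of carton_d in the frame of row_fence above -0.026 m or ((y of carton_d in the frame of carton_a between 0.041 and 0.0485 m and y of fence_open_end in the frame of carton_a above 0 m) or (y of carton_d in the frame of carton_a between -0.0485 and -0.041 m and y of fence_open_end in the frame of carton_a below 0 m)) or ((y of carton_d in the frame of carton_b between 0.041 and 0.0485 m and y of fence_open_end in the frame of carton_b above 0 m) or (y of carton_d in the frame of carton_b between -0.0485 and -0.041 m and y of fence_open_end in the frame of carton_b below 0 m)) or ((y of carton_d in the frame of carton_c between 0.041 and 0.0485 m and y of fence_open_end in the frame of carton_c above 0 m) or (y of carton_d in the frame of carton_c between -0.0485 and -0.041 m and y of fence_open_end in the frame of carton_c below 0 m))) and x of row_stop in the frame of row_fence between -0.065 and -0.025 m and angle between the x axis of row_stop and the y axis of row_fence, either way round below 0.06 rad and (((y of row_stop in the frame of carton_a between 0.0305 and 0.038 m and y of fence_open_end in the frame of carton_a above 0 m) or (y of row_stop in the frame of carton_a between -0.038 and -0.0305 m and y of fence_open_end in the frame of carton_a below 0 m)) or ((y of row_stop in the frame of carton_b between 0.0305 and 0.038 m and y of fence_open_end in the frame of carton_b above 0 m) or (y of row_stop in the frame of carton_b between -0.038 and -0.0305 m and y of fence_open_end in the frame of carton_b below 0 m)) or ((y of row_stop in the frame of carton_c between 0.0305 and 0.038 m and y of fence_open_end in the frame of carton_c above 0 m) or (y of row_stop in the frame of carton_c between -0.038 and -0.0305 m and y of fence_open_end in the frame of carton_c below 0 m)) or ((y of row_stop in the frame of carton_d between 0.0305 and 0.038 m and y of fence_open_end in the frame of carton_d above 0 m) or (y of row_stop in the frame of carton_d between -0.038 and -0.0305 m and y of fence_open_end in the frame of carton_d below 0 m))) and linear speed of each of carton_a, carton_b, carton_c, carton_d, row_stop below 0.02 m/s); the robot touches nothing.
It fails at once if the tape roll or the green carton is shifted by more than 30 mm (distance of any of tape_roll, green_carton from where it was at the start of the episode above 0.03 m).
Of carton_a, carton_b, carton_c, carton_d only 3 to 4 are there at a start; the rules pass over those that are not, and their reading is None.
At some moment in a run one of carton_a, carton_b, carton_c, carton_d may be knocked a few centimetres aside while the robot is not near it.
It also fails if it takes over 210 s, if anything falls off the work surface, if the arm or the gripper's body presses on something with over 40 N, if the wrist force passes 120 N, or if a joint passes its speed limit or range.

## Working session

There is one attempt and no reset: what is moved stays moved. The work goes in short steps, Python scripts to look and compute and a tool call to move; the robot and the scene stay as the last step left them, time stands still between calls to the robot, and variables do not carry over. Pictures are saved under pics/ and viewed, at most 15 in all, crops included, and the job is handed in when it is done.

Besides the shell and the picture viewer there is one more tool, called after "Request:" as a command line: name --argument value ..., lists and objects as JSON in quotes. play_rows: Moves the arm, as the interface text tells. Its arguments: {"type":"object","properties":{"series":{"type":"string"},"hand":{"type":"number"}},"required":["series"]}

```bash
mkdir -p pics; ls
python3 - <<'E'
from rig import *
import cv2,pickle
s=observe();print(s)
for n in("scene","side","wrist"):
    c=read_camera(n);pickle.dump(c,open(f'pics/{n}0.pkl','wb'))
    cv2.imwrite(f'pics/{n}0.png',c["color"][:,:,::-1]);print(n,c["fx"],c["fy"],c["cx"],c["cy"],c["rvec"],c["tvec"])
E
```

```text
pics
{'time_s': 0.0, 'joints': array([-3.68721643e-02,  2.64731044e-01,  1.60535829e+00, -1.18631056e-05,
        1.27369445e+00, -3.68735405e-02]), 'joint_velocities': array([ 0.00056262,  0.00025688, -0.00019259,  0.00100798, -0.00055351,
        0.00118379]), 'tau': array([-9.59501231e-04, -5.02113855e+01, -3.56871557e+01,  7.25938403e-02,
        2.92220683e-02, -1.93505334e-04]), 'ee_pos': array([6.74295718e+02, 3.90575283e-02, 2.37411386e+02]), 'tcp_rot': array([-3.13940260e+00, -6.94482169e-05,  1.57080111e+00]), 'contact_force': array([ 0.55984253, -0.03604857,  0.42513085]), 'wrist_torque': array([ 0.01404753,  0.01489955, -0.06505407]), 'finger_force': 0.0, 'opening': 88.19092597443455}
scene 620.9972110303015 620.9972110303015 312.63784941448455 236.13083845838727 [ 2.26440372 -0.66934705  0.25971996] [-454.29553666  270.04852394 1510.86160437]
side 606.4168671838247 606.4168671838247 313.3614928717709 240.02146919082597 [ 1.00610712 -2.4024839   1.12100774] [ 334.42210095  365.36727341 1332.6589374 ]
wrist 344.4480257459627 344.4480257459627 323.23674981013994 234.66840192246545 [-2.83978952e+00  1.47448272e-03  1.85213182e-03] [-673.03629888  -39.27991009  390.26412601]
```

View pics/scene0.png

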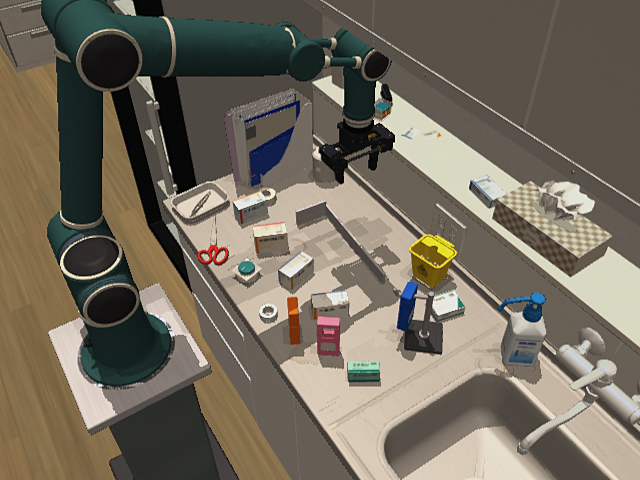

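View pics/side0.png

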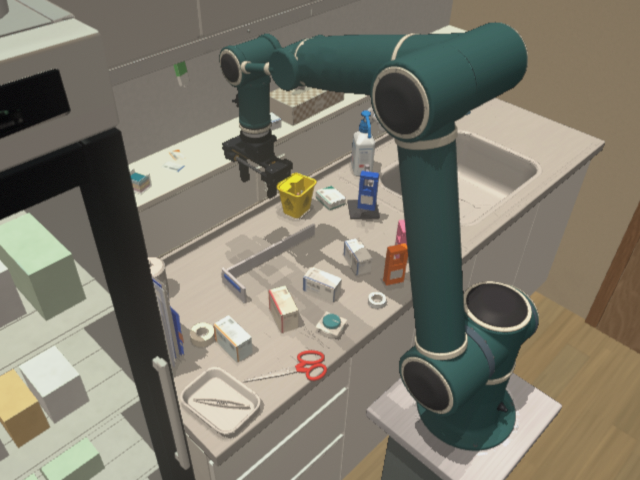

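View pics/wrist0.png

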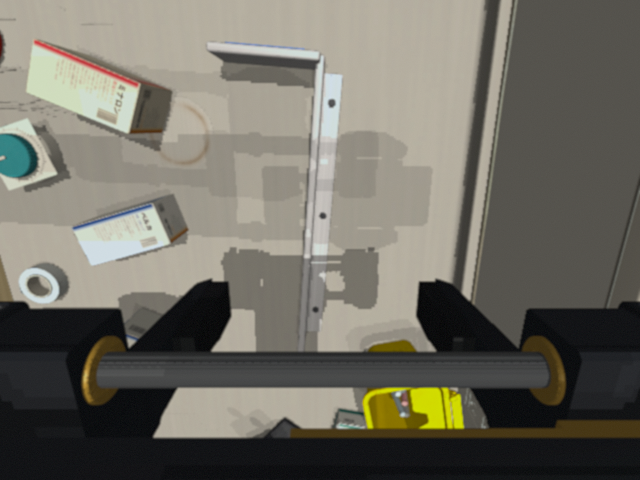

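Candidates:
- Cartons: scene (252,207), (270,240), (296,270), (330,303).
- Not cartons: the green carton (364,371) and the white box (448,303).
- Row stop: blue (408,306). Its look-alikes are orange (294,320) and pink (328,336).
- Fence: wall from about (325,205) to (383,278).

I'll check these in one close crop.

Run:
```python
import cv2
a=cv2.imread('pics/scene0.png')[175:387,190:470];b=cv2.imread('pics/side0.png')[160:370,170:450]
cv2.imwrite('pics/c1.png',cv2.resize(a,(792,600),interpolation=cv2.INTER_CUBIC))
cv2.imwrite('pics/c2.png',cv2.resize(b,(800,600),interpolation=cv2.INTER_CUBIC))
```

```text
(no output)
```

View pics/c1.png

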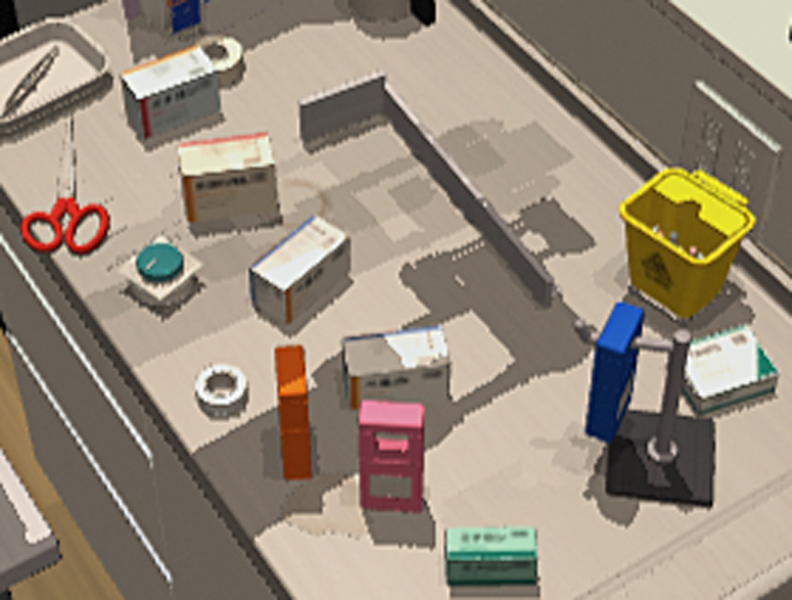

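View pics/c2.png

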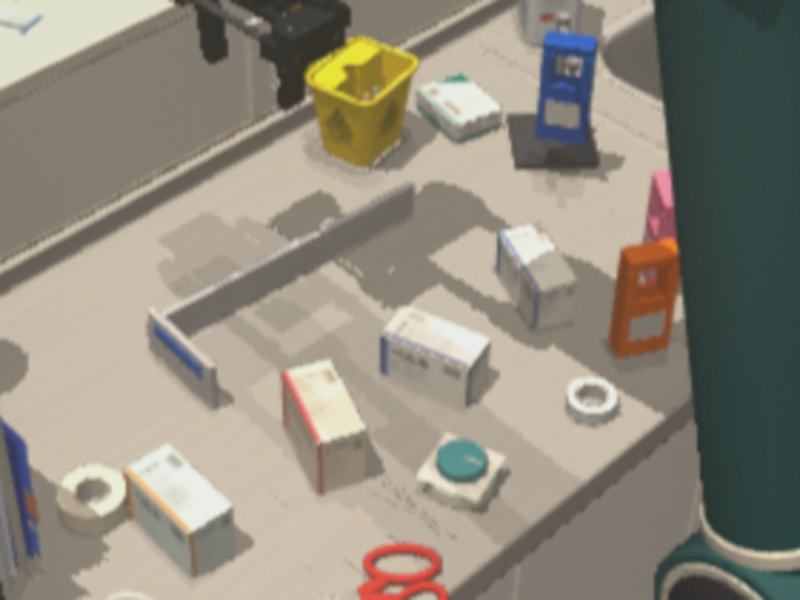

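Each of the four cartons matches the description by colour:
- **carton_b:** pale blue at scene (251,202), nearly touching the cream tape roll at (268,196).
- **carton_c:** cream, at (270,229).
- **carton_a and carton_d:** white with blue stripes, at (296,264) and (330,298).

The blue row stop hangs on the peg at (408,306). Next I'll triangulate the positions and refine them by fitting edges.

```bash
cat > lib.py <<'E'
import numpy as np, cv2, pickle
from scipy.optimize import minimize
from scipy.ndimage import map_coordinates
from scipy.spatial.transform import Rotation as Ro
def proj(c,P):
    K=np.array([[c["fx"],0,c["cx"]],[0,c["fy"],c["cy"]],[0,0,1.]])
    return cv2.projectPoints(np.asarray(P,float).reshape(-1,3),np.asarray(c["rvec"],float),np.asarray(c["tvec"],float),K,None)[0].reshape(-1,2)
def ray(c,uv):
    R=cv2.Rodrigues(np.asarray(c["rvec"],float))[0]; o=-R.T@np.asarray(c["tvec"],float).ravel()
    d=R.T@np.array([(uv[0]-c["cx"])/c["fx"],(uv[1]-c["cy"])/c["fy"],1]); return o,d/np.linalg.norm(d)
def onplane(c,uv,z):
    o,d=ray(c,uv); return o+d*(z-o[2])/d[2]
def tri(cs,uvs):
    A=0;b=0
    for c,u in zip(cs,uvs):
        o,d=ray(c,u);M=np.eye(3)-np.outer(d,d);A=A+M;b=b+M@o
    return np.linalg.solve(A,b)
def grad(c,s):
    g=cv2.GaussianBlur(c["color"].astype(np.float32),(0,0),s)
    return [np.stack([map_ for map_ in cv2.split(cv2.Sobel(g,cv2.CV_32F,*a))]) for a in((1,0),(0,1))]
def boxedges(c,p,dims,z0=0):
    x,y,t=p[:3]; lx,ly,h=dims; ct,st=np.cos(t),np.sin(t)
    V=np.array([[x+ct*a*lx/2-st*b*ly/2,y+st*a*lx/2+ct*b*ly/2,z0+k*h] for k in(0,1) for a,b in((1,1),(-1,1),(-1,-1),(1,-1))])
    o=ray(c,(0,0))[0]; F=[(4,5,6,7)]+[(i,(i+1)%4,4+(i+1)%4,4+i) for i in range(4)]
    E=set(); cen=V.mean(0)
    for f in F:
        q=V[list(f)];n=np.cross(q[1]-q[0],q[2]-q[0]); n=n if n@(q.mean(0)-cen)>0 else -n
        if n@(o-q.mean(0))>0:
            E|={tuple(sorted((f[i],f[(i+1)%4]))) for i in range(4)}
    return [(V[a],V[b]) for a,b in E]
def score(c,G,edges,n=30):
    T=0;N=0
    for a,b in edges:
        P=a+(b-a)*np.linspace(.05,.95,n)[:,None]; u=proj(c,P); d=u[-1]-u[0]; L=np.linalg.norm(d)
        if L<4: continue
        nx,ny=-d[1]/L,d[0]/L; g=0
        for k in range(3):
            g=g+abs(nx*map_coordinates(G[0][k],[u[:,1],u[:,0]],order=1,mode='constant')+ny*map_coordinates(G[1][k],[u[:,1],u[:,0]],order=1,mode='constant'))
        T+=L*np.minimum(g,250).mean();N+=L
    return T/max(N,1)
def fitbox(cs,p0,dims,z0=0,grid=True,rng=8,yaws=None):
    for s in ((2.5,1.0) if grid else (1.0,)):
        Gs=[grad(c,s) for c in cs]
        f=lambda p:-sum(score(c,G,boxedges(c,p,dims,z0)) for c,G in zip(cs,Gs))
        if s>2:
            ys=np.linspace(-np.pi/2,np.pi/2,36,endpoint=False) if yaws is None else yaws
            c_=[(f((p0[0]+a,p0[1]+b,t)),p0[0]+a,p0[1]+b,t) for a in(-rng,0,rng) for b in(-rng,0,rng) for t in ys]
            p0=min(c_)[1:]
        r=minimize(f,p0[:3],method='Nelder-Mead',options=dict(initial_simplex=np.array(p0[:3])+np.array([[0,0,0],[4,0,0],[0,4,0],[0,0,.06]]),xatol=.05,fatol=.01))
        p0=r.x
    return p0,-r.fun
def shift(tgt,yaw=None,obs=None):
    """row numbers to go from measured pose to tgt with tool straight down at yaw of tool x"""
    R=Ro.from_euler('xyz',obs['tcp_rot']); d=R.inv().apply(np.array(tgt)-obs['ee_pos'])/1000
    Rt=Ro.from_euler('xyz',[np.pi,0,yaw]); return np.r_[d,(R.inv()*Rt).as_rotvec()/np.pi]
E
cat > m1.py <<'E'
from lib import *
S,D,W=[pickle.load(open(f'pics/{n}0.pkl','rb')) for n in('scene','side','wrist')]
cl={'b':((250.8,201.5),(233,329.8),58),'c':((269.9,228.7),(283.8,300),66),'w1':((296,264),(322.3,278.3),50),'w2':((330.4,297.6),(358,250.3),50)}
for k,(a,b,h) in cl.items():
    p=tri([S,D],[a,b]); r,s=fitbox([S,D],p,(90,45,h)); print(k,p.round(1),r.round(3),round(s,1))
    if k in('c','w1'): r2,s2=fitbox([S,D,W],r,(90,45,h),grid=False); print('  +wrist',r2.round(3),s2, 'wrist only',fitbox([W],r,(90,45,h),grid=False)[0].round(3))
for uv,z in (((322,56),55),((208,46),55),((316,70),40),((301,345),40)): print('fence',uv,onplane(W,uv,z).round(1))
print('stop',tri([S,D],[(408.5,306),(368,190)]).round(1))
E
python3 m1.py
```

```text
b [487.5 251.7  51.2] [ 4.85383e+02  2.57234e+02 -6.80000e-02] 433.2
c [469.2 108.1  63.6] [ 4.68843e+02  1.10300e+02 -4.13000e-01] 426.3
  +wrist [ 4.68490e+02  1.09989e+02 -4.00000e-01] 664.34593983942 wrist only [ 4.68076e+02  1.10009e+02 -3.96000e-01]
w1 [469.6 -28.5  44.4] [ 4.68409e+02 -3.31060e+01  1.79000e-01] 381.2
  +wrist [ 4.67916e+02 -2.64970e+01  2.72000e-01] 601.4684145213436 wrist only [ 4.68156e+02 -2.80710e+01  2.19000e-01]
w2 [ 479.1 -175.9   46.3] [ 4.79049e+02 -1.76068e+02 -4.47000e-01] 375.1
fence (322, 56) [672.2 136.4  55. ]
fence (208, 46) [574.9 144.2  55. ]
fence (316, 70) [666.7 127.6  40. ]
fence (301, 345) [ 647.1 -163.3   40. ]
stop [ 590.  -339.3  107.9]
```

```bash
cat > m2.py <<'E'
from lib import *
S,D,W=[pickle.load(open(f'pics/{n}0.pkl','rb')) for n in('scene','side','wrist')]
def fe(p):
    x,y,t=p;c,s=np.cos(t),np.sin(t);g=lambda a,b,z:np.array([x+c*a-s*b,y+s*a+c*b,z])
    return [(g(-94,0,55),g(0,0,55)),(g(-94,0,0),g(0,0,0)),(g(0,0,40),g(0,-312,40)),(g(0,0,0),g(0,-312,0)),(g(-94,0,0),g(-94,0,55)),(g(0,-312,0),g(0,-312,40))]
def ff(cs,p0):
    for s in(2,1):
        Gs=[grad(c,s) for c in cs]
        p0=minimize(lambda p:-sum(score(c,G,fe(p)) for c,G in zip(cs,Gs)),p0,method='Nelder-Mead',options=dict(initial_simplex=np.array(p0)+np.array([[0,0,0],[4,0,0],[0,4,0],[0,0,.03]]))).x
    return p0
f=None
for cs in([W],[S],[D],[W,S,D]): f=ff(cs,(668,134,-.07)); print(f.round(3))
B={'b':(485.4,257.2,-.068,58),'c':(468.3,110,-.397,66),'w1':(468,-27.5,.22,50),'w2':(479,-176,-.447,50)}
ims=[]
for c,o,sz in((W,(0,0),(420,400)),(S,(190,175),(280,212)),(D,(170,160),(280,210))):
    k=3 if c is not W else 1; im=cv2.resize(c["color"][:,:,::-1],None,fx=k,fy=k,interpolation=cv2.INTER_CUBIC)
    for e in fe(f)+sum([boxedges(c,v[:3],(90,45,v[3])) for v in B.values()],[]):
        u=(proj(c,e)*k).round().astype(int); cv2.line(im,tuple(map(int,u[0])),tuple(map(int,u[1])),(0,255,0),1)
    ims.append(im[o[1]*k:(o[1]+sz[1])*k,o[0]*k:(o[0]+sz[0])*k])
cv2.imwrite('pics/o1.png',cv2.resize(np.vstack([cv2.resize(i,(800,600)) for i in ims[1:]])[:,:],(600,900))[:600] if 0 else cv2.resize(ims[1],(790,598)))
cv2.imwrite('pics/o2.png',np.hstack([cv2.resize(ims[0],(400,381)),cv2.resize(ims[2],(400,381))]))
E
python3 m2.py
```

```text
[ 6.66562e+02  1.33818e+02 -7.70000e-02]
[ 6.62008e+02  1.21358e+02 -6.80000e-02]
[ 6.70903e+02  1.39733e+02 -9.50000e-02]
[ 6.66436e+02  1.33691e+02 -7.70000e-02]
```

View pics/o1.png

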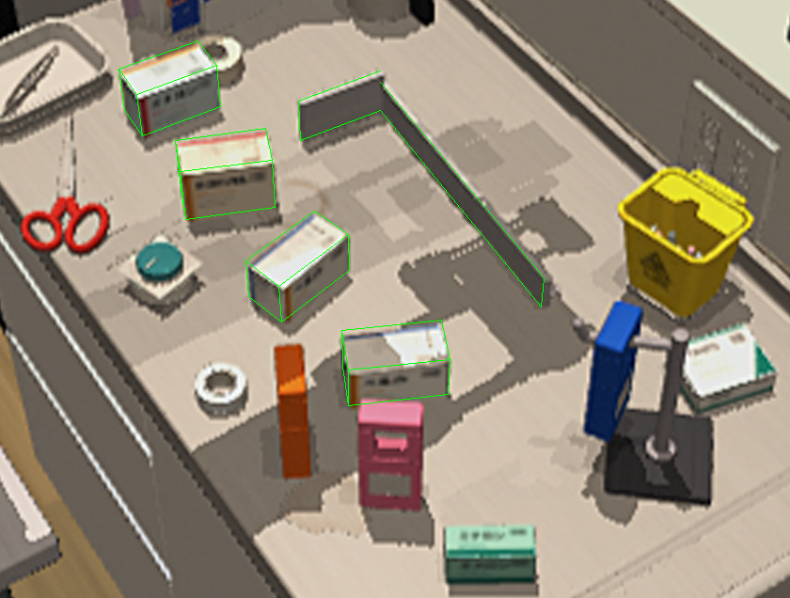

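View pics/o2.png

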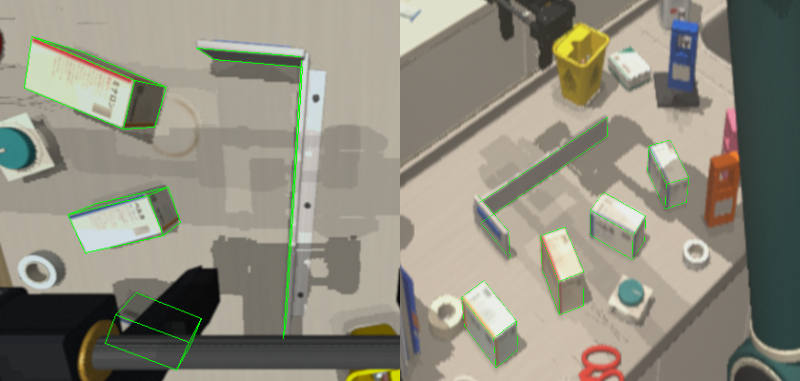

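The overlays fit the four cartons well, and the fence inner corner comes out at about (666,134) with yaw -0.077. Before reaching, I need clearances to the tape roll, the orange and pink blocks, and the stand.

Run:
```python
from lib import *
S,D=[pickle.load(open(f'pics/{n}0.pkl','rb')) for n in('scene','side')]
k1=lambda u,v:(190+u/2.8286,175+v/2.83); k2=lambda u,v:(170+u/2.857,160+v/2.857)
print('tape',tri([S,D],[k1(222,52),k2(92,485)]).round())
print('tape plane',onplane(S,k1(222,52),25).round(),onplane(D,k2(92,485),25).round())
print('orange top',[onplane(S,k1(*u),120).round() for u in((277,352),(304,349),(281,372),(307,370))],onplane(D,k2(648,245),120).round())
print('orange bot',[onplane(S,k1(*u),0).round() for u in((284,478),(311,476))],[onplane(D,k2(*u),0).round() for u in((615,355),(668,348))])
print('pink bot',[onplane(S,k1(*u),0).round() for u in((361,507),(422,509))],'top',[onplane(S,k1(*u),120).round() for u in((360,408),(424,408),(366,402))])
p=tri([S,D],[k1(619,372),k2(567,87)]); print(p.round())
# stop fit hanging, z0=49
r=fitbox([S,D],p,(24,52,120),z0=49); print('stop',r[0].round(3),r[1])
print('foot', [onplane(S,k1(*u),10).round() for u in((624,412),(714,419),(713,494),(608,486))])
print('post top',onplane(S,k1(681,335),165).round(),'tip',onplane(S,k1(580,325),169).round())
print('tip tri?',onplane(D,k2(569,66),150).round())
```

```text
tape [564. 288.  19.]
tape plane [561. 282.  25.] [559. 291.  25.]
orange top [array([ 360., -176.,  120.]), array([ 381., -186.,  120.]), array([ 352., -196.,  120.]), array([ 371., -206.,  120.])] [ 367. -195.  120.]
orange bot [array([ 340., -211.,    0.]), array([ 361., -222.,    0.])] [array([ 368., -167.,    0.]), array([ 339., -210.,    0.])]
pink bot [array([ 379., -272.,    0.]), array([ 421., -302.,    0.])] top [array([ 386., -263.,  120.]), array([ 429., -291.,  120.]), array([ 393., -260.,  120.])]
[ 590. -340.  107.]
stop [ 587.263 -337.201   -0.977] 451.0417093027062
foot [array([ 623., -321.,   10.]), array([ 684., -370.,   10.]), array([ 631., -430.,   10.]), array([ 562., -375.,   10.])]
post top [ 621. -372.  165.] tip [ 558. -322.  169.]
tip tri? [ 573. -320.  150.]
```

```bash
cat >> lib.py <<'E'
def plan(wps,obs,dl=58,da=.17):
    """wps: (x,y,z,yaw[,hand[,minrows]]); prints calls of <=5 rows, tool straight down at the waypoints"""
    p=np.array(obs['ee_pos']);R=Ro.from_euler('xyz',obs['tcp_rot']); rows=[]
    for w in wps:
        w=list(w)+[None]*(6-len(w)); q=np.array(w[:3]);Q=Ro.from_euler('xyz',[np.pi,0,w[3]]); rv=(R.inv()*Q).as_rotvec()
        n=int(max(w[5] or 1,np.ceil(np.linalg.norm(q-p)/dl),np.ceil(np.linalg.norm(rv)/da)))
        for i in range(1,n+1): rows.append((p+(q-p)*i/n,R*Ro.from_rotvec(rv*i/n),w[4] if i==1 else None))
        p,R=q,Q
    s=(np.array(obs['ee_pos']),Ro.from_euler('xyz',obs['tcp_rot'])); call=[];hand=None;cur=s
    def flush():
        if call: print('CALL',hand,'|','; '.join(' '.join('%g'%round(v,4) for v in r) for r in call))
    for q,Q,h in rows:
        if len(call)==5 or (h is not None and call): flush();call=[];hand=None;s=cur
        if h is not None: hand=h
        call.append(np.r_[s[1].inv().apply(q-s[0])/1000,(s[1].inv()*Q).as_rotvec()/np.pi]); cur=(q,Q)
    flush()
F=(666.4,133.7,-.077)
def fw(a,b): c,s=np.cos(F[2]),np.sin(F[2]); return F[0]+c*a-s*b,F[1]+s*a+c*b
E
python3 - <<'E'
from rig import *
from lib import *
S=pickle.load(open('pics/scene0.pkl','rb'))
print('book',[onplane(S,u,0).round() for u in((243,184),(310,180))])
for b in(-52,-125,-198,-271): print(b,np.round(fw(-48,b),1))
plan([(485.4,257.2,120,-.068),(485.4,257.2,11,-.068,None,3),(485.4,257.2,11,-.068,None,1)],observe())
E
```

```text
book [array([530., 392.,   0.]), array([715., 292.,   0.])]
-52 [614.5  85.5]
-125 [608.9  12.8]
-198 [603.3 -60. ]
-271 [ 597.7 -132.8]
CALL None | 0.0257 -0.0189 0.0118 -0 0 0.0522; 0.0514 -0.0378 0.0236 -0.0001 0.0001 0.1043; 0.0772 -0.0567 0.0354 -0.0001 0.0001 0.1565; 0.1029 -0.0755 0.0472 -0.0002 0.0002 0.2087; 0.1286 -0.0944 0.059 -0.0002 0.0002 0.2608
CALL None | 0.0037 -0.0317 0.0118 -0 0 0.0522; 0.0075 -0.0634 0.0236 -0.0001 0.0001 0.1043; 0.0112 -0.0951 0.0354 -0.0001 0.0001 0.1565; 0.015 -0.1268 0.0472 -0.0002 0.0002 0.2087; 0.0187 -0.1584 0.059 -0.0002 0.0002 0.2608
CALL None | 0 -0 0.0363 0 0 -0; 0 -0 0.0727 0 0 -0; 0 -0 0.109 0 0 -0; 0 -0 0.109 0 0 -0
```

Request:
play_rows --series "0.026 -0.019 0.012 0 0 0.052; 0.051 -0.038 0.024 0 0 0.104; 0.077 -0.057 0.035 0 0 0.157; 0.103 -0.076 0.047 0 0 0.209; 0.129 -0.094 0.059 0 0 0.261" --hand 1

```text
time_s: 0.78
ee_pos: [580.0, 129.7, 179.0]
tcp_rot: [-3.141, 0.0, 0.745]
contact_force: [-0.8, 0.1, -0.7]
opening: 88.0
finger_force: 0.0
```

Request:
play_rows --series "0.004 -0.032 0.012 0 0 0.052; 0.008 -0.063 0.024 0 0 0.104; 0.011 -0.095 0.035 0 0 0.157; 0.015 -0.127 0.047 0 0 0.209; 0.0187 -0.158 0.059 0 0 0.261"

```text
time_s: 1.4
ee_pos: [486.0, 258.0, 120.1]
tcp_rot: [3.141, 0.0, -0.075]
contact_force: [-0.5, 0.1, 0.5]
opening: 88.1
finger_force: 0.0
```

Run:
```python
from rig import *
from lib import *
c=read_camera("wrist");o=observe();print(o['time_s'],o['ee_pos'],o['tcp_rot'],o['joints'].round(2))
pickle.dump(c,open('pics/w1.pkl','wb'))
print(fitbox([c],(485.4,257.2,-.068),(90,45,58),grid=False), np.median(c['color']))
S,D=read_camera("scene"),read_camera("side")
print(fitbox([S,D],(468.3,110,-.397),(90,45,66),grid=False),fitbox([S,D],(468,-27.5,.22),(90,45,50),grid=False),fitbox([S,D],(479,-176,-.447),(90,45,50),grid=False))
plan([(485.4,257.2,120,-.068),(485.4,257.2,11,-.068,None,3),(485.4,257.2,11,-.068,None,1)],observe())
```

```text
1.45 [482.70482145 259.65951421 118.14782857] [ 3.14135852  0.00491862 -0.07944506] [0.45 0.14 1.99 0.   1.02 2.1 ]
(array([ 4.83945995e+02,  2.57180036e+02, -5.12788123e-02]), np.float64(223.55887280910966)) 106.0
(array([ 4.67594806e+02,  1.07123544e+02, -3.57954172e-01]), np.float64(344.1459171987053)) (array([ 4.68024494e+02, -2.73289787e+01,  2.58286091e-01]), np.float64(414.062684764982)) (array([ 4.78005416e+02, -1.76122103e+02, -4.50244964e-01]), np.float64(445.3722211134098))
CALL None | 0 0.0004 -0.0003 0.0004 0.0006 0.0011; 0.0001 0.0003 0.036 0.0004 0.0006 0.0011; 0.0002 0.0003 0.0724 0.0004 0.0006 0.0011; 0.0002 0.0002 0.1087 0.0004 0.0006 0.0011; 0.0002 0.0002 0.1087 0.0004 0.0006 0.0011
```

```bash
cat >> lib.py <<'E'
import json,os
def led(*last):
    """update the commanded-pose ledger with the last rows of the calls played; returns it as an obs dict"""
    L=json.load(open('led.json')) if os.path.exists('led.json') else dict(p=[674.995,-.002,238.706],r=[np.pi,0,np.pi/2])
    p=np.array(L['p']);R=Ro.from_euler('xyz',L['r'])
    for t in last:
        v=np.array([float(a) for a in t.split()]); p=p+R.apply(v[:3]*1000); R=R*Ro.from_rotvec(v[3:]*np.pi)
    r=R.as_euler('xyz'); json.dump(dict(p=list(p),r=list(r)),open('led.json','w')); print('cmd',p.round(2),r.round(4))
    return dict(ee_pos=p,tcp_rot=r)
E
python3 - <<'E'
from lib import *
o=led("0.129 -0.094 0.059 0 0 0.261","0.0187 -0.158 0.059 0 0 0.261")
x,y=fw(-48,-52)
plan([(484.8,257.2,11,-.062,None,3),(484.8,257.2,11,-.062,None,1),(484.8,257.2,11,-.062,-.5,5),(484.8,257.2,95,-.062),(x,y,95,-.077),(x,y,95,-.077),(x,y,13,-.077,None,3),(x,y,13,-.077)],o)
E
```

```text
cmd [486.87 257.27 120.71] [ 3.1416 -0.     -0.0691]
CALL None | -0.0007 0.0001 0.0366 0 -0 -0.0008; -0.0014 0.0001 0.0731 0 -0 -0.0015; -0.0021 0.0002 0.1097 0 -0 -0.0023; -0.0021 0.0002 0.1097 0 -0 -0.0023
CALL -0.5 | 0 0 0 0 0 0; 0 0 0 0 0 0; 0 0 0 0 0 0; 0 0 0 0 0 0; 0 0 0 0 0 0
CALL None | 0 0 -0.042 0 0 0; 0 0 -0.084 0 0 0; 0.035 0.0408 -0.084 -0 -0 0.0012; 0.0701 0.0816 -0.084 -0 -0 0.0024; 0.1051 0.1225 -0.084 -0 -0 0.0036
CALL None | 0.0355 0.0404 0 -0 -0 0.0012; 0.0355 0.0404 0 -0 -0 0.0012; 0.0355 0.0404 0.0273 -0 -0 0.0012; 0.0355 0.0404 0.0547 -0 -0 0.0012; 0.0355 0.0404 0.082 -0 -0 0.0012
CALL None | 0 0 0 0 0 0
```

Request:
play_rows --series "-0.001 0 0.037 0 0 0; -0.0015 0 0.073 0 0 0.001; -0.002 0 0.11 0 0 0.002; -0.002 0 0.11 0 0 0.002"

```text
time_s: 2.05
ee_pos: [483.0, 255.3, 8.2]
tcp_rot: [3.138, 0.005, -0.074]
contact_force: [0.4, -0.0, 0.3]
opening: 87.9
finger_force: 0.0
```

Request:
play_rows --series "0 0 0 0 0 0; 0 0 0 0 0 0; 0 0 0 0 0 0; 0 0 0 0 0 0; 0 0 0 0 0 0" --hand -1

```text
time_s: 2.68
ee_pos: [485.2, 257.5, 11.3]
tcp_rot: [-3.141, -0.001, -0.075]
contact_force: [-0.4, -0.3, 2.8]
opening: 44.6
finger_force: 30.0
```

Request:
play_rows --series "0 0 -0.04 0 0 0; 0 0 -0.084 0 0 0; 0.035 0.041 -0.084 0 0 0.001; 0.07 0.082 -0.084 0 0 0.002; 0.105 0.1225 -0.084 0 0 0.004"

```text
time_s: 3.3
ee_pos: [580.8, 126.3, 94.7]
tcp_rot: [-3.141, 0.0, -0.087]
contact_force: [-0.1, 0.3, -0.7]
opening: 44.8
finger_force: 30.0
```

Request:
play_rows --series "0.018 0.02 0 0 0 0; 0.0355 0.0404 0 0 0 0; 0.0355 0.0404 0.03 0 0 0; 0.0355 0.0404 0.06 0 0 0; 0.0355 0.0404 0.0825 0 0 0"

```text
time_s: 3.92
ee_pos: [611.0, 83.7, 10.4]
tcp_rot: [3.141, 0.002, -0.088]
contact_force: [-3.7, -1.6, 33.2]
opening: 44.6
finger_force: 30.0
```

Request:
play_rows --series "0 0 0 0 0 0; 0 0 0 0 0 0; 0 0 0 0 0 0" --hand 0.3

```text
time_s: 4.3
ee_pos: [613.1, 84.2, 13.5]
tcp_rot: [-3.141, -0.002, -0.088]
contact_force: [1.1, 0.9, 0.7]
opening: 57.1
finger_force: 0.0
```

Request:
play_rows --series "0 0 -0.03 0 0 0; 0 0 -0.06 0 0 0; 0 0 -0.1 0 0 0"

```text
time_s: 4.68
ee_pos: [611.7, 84.0, 113.3]
tcp_rot: [3.142, 0.0, -0.088]
contact_force: [0.7, -0.3, 0.7]
opening: 57.1
finger_force: 0.0
```

Run:
```python
from rig import *
from lib import *
o=led("-0.002 0 0.11 0 0 0.002","0.105 0.1225 -0.084 0 0 0.004","0.0355 0.0404 0.0825 0 0 0","0 0 -0.1 0 0 0")
S,D=read_camera("scene"),read_camera("side")
x,y=fw(-48,-52)
b=fitbox([S,D],(x,y,-.077),(90,45,58),grid=False);print(x,y,b)
c=fitbox([S,D],(468,110,-.397),(90,45,66),grid=False);print(c)
x,y=fw(-48,-125);X=(468.2,109.5)
plan([(*X,110,-.39,1),(*X,110,-.39),(*X,12,-.39,None,3),(*X,12,-.39),(*X,12,-.39,-1,5),(*X,95,-.39),(x,y,95,-.077),(x,y,95,-.077),(x,y,13.,-.077,None,3)],o)
```

```text
cmd [612.16  83.99 112.21] [ 3.1416 -0.     -0.088 ]
614.5421811543704 85.5464266686898 (array([ 6.11043132e+02,  8.26198779e+01, -9.06964864e-02]), np.float64(329.12415294972936))
(array([ 4.69318257e+02,  1.09814594e+02, -4.14447338e-01]), np.float64(445.6628855641132))
CALL 1 | -0.0485 -0.0043 0.0007 -0 -0 0.032; -0.0971 -0.0085 0.0015 -0 -0 0.0641; -0.1456 -0.0128 0.0022 -0 -0 0.0961; -0.1456 -0.0128 0.0022 -0 -0 0.0961; -0.1456 -0.0128 0.0349 -0 -0 0.0961
CALL None | -0 -0 0.0327 0 0 0; -0 -0 0.0653 0 0 0; -0 -0 0.0653 0 0 0
CALL -1 | 0 0 0 0 0 0; 0 0 0 0 0 0; 0 0 0 0 0 0; 0 0 0 0 0 0; 0 0 0 0 0 0
CALL None | 0 0 -0.0415 0 0 0; 0 0 -0.083 0 0 0; 0.0556 0.012 -0.083 0 0 -0.0332; 0.1113 0.024 -0.083 -0 0 -0.0664; 0.1669 0.036 -0.083 -0 0 -0.0996
CALL None | 0 0 0 0 0 0; 0 -0 0.0273 0 0 0; 0 -0 0.0547 0 0 0; 0 -0 0.082 0 0 0
```

Request:
play_rows --series "-0.0485 -0.004 0 0 0 0.032; -0.097 -0.0085 0.001 0 0 0.064; -0.1456 -0.0128 0.002 0 0 0.096; -0.1456 -0.0128 0.002 0 0 0.096; -0.1456 -0.0128 0.035 0 0 0.096" --hand 1

```text
time_s: 5.4
ee_pos: [471.9, 110.3, 79.9]
tcp_rot: [-3.137, -0.008, -0.388]
contact_force: [0.3, -0.4, 0.3]
opening: 88.1
finger_force: 0.0
```

Request:
play_rows --series "0 0 0.033 0 0 0; 0 0 0.065 0 0 0; 0 0 0.065 0 0 0"

```text
time_s: 5.78
ee_pos: [466.8, 109.0, 10.0]
tcp_rot: [3.139, 0.004, -0.389]
contact_force: [-0.7, 0.2, -0.3]
opening: 88.2
finger_force: 0.0
```

Request:
play_rows --series "0 0 0 0 0 0; 0 0 0 0 0 0; 0 0 0 0 0 0; 0 0 0 0 0 0; 0 0 0 0 0 0" --hand -1

```text
time_s: 6.4
ee_pos: [468.6, 109.6, 12.7]
tcp_rot: [-3.141, -0.001, -0.389]
contact_force: [-0.9, -0.2, 2.7]
opening: 44.7
finger_force: 30.0
```

Request:
play_rows --series "0 0 -0.042 0 0 0; 0 0 -0.083 0 0 0; 0.056 0.012 -0.083 0 0 -0.033; 0.111 0.024 -0.083 0 0 -0.066; 0.168 0.036 -0.083 0 0 -0.1"

```text
time_s: 7.02
ee_pos: [611.1, 11.6, 95.4]
tcp_rot: [-3.141, -0.0, -0.071]
contact_force: [1.6, 0.8, -1.0]
opening: 44.8
finger_force: 30.0
```

Request:
play_rows --series "0 0 0 0 0 0; 0 0 0.03 0 0 0; 0 0 0.06 0 0 0; 0 0 0.08 0 0 0; 0 0 0.0815 0 0 0"

```text
time_s: 7.65
ee_pos: [608.7, 13.0, 12.5]
tcp_rot: [-3.142, 0.002, -0.075]
contact_force: [0.0, 0.4, -0.4]
opening: 44.9
finger_force: 30.0
```

Request:
play_rows --series "0 0 0 0 0 0; 0 0 0 0 0 0; 0 0 0 0 0 0" --hand 0.3

```text
time_s: 8.02
ee_pos: [610.5, 12.5, 14.5]
tcp_rot: [-3.142, -0.001, -0.075]
contact_force: [-0.1, 0.3, -0.0]
opening: 57.3
finger_force: 0.0
```

Request:
play_rows --series "0 0 -0.03 0 0 0; 0 0 -0.06 0 0 0; 0 0 -0.1 0 0 0"

```text
time_s: 8.4
ee_pos: [609.2, 12.4, 114.1]
tcp_rot: [3.142, 0.002, -0.076]
contact_force: [-0.1, -0.8, 0.0]
opening: 57.0
finger_force: 0.0
```

Run:
```python
from rig import *
from lib import *
o=led("-0.1456 -0.0128 0.035 0 0 0.096","0 0 0.065 0 0 0","0.168 0.036 -0.083 0 0 -0.1","0 0 0.0815 0 0 0","0 0 -0.1 0 0 0")
S,D,W=read_camera("scene"),read_camera("side"),read_camera("wrist")
x,y=fw(-48,-125)
print(x,y,fitbox([S,D],(x,y,-.077),(90,45,66),grid=False))
c=fitbox([S,D],(468,-27.5,.24),(90,45,50),grid=False);print(c,fitbox([W],(468,-27.5,.24),(90,45,50),grid=False))
print(fitbox([S,D],(479,-176,-.447),(90,45,50),grid=False))
x,y=fw(-47,-198);X=c[0][:2];t=c[0][2]
plan([(*X,110,t,1),(*X,110,t),(*X,12,t,None,3),(*X,12,t),(*X,12,t,-1,5),(*X,95,t),(x,y,95,-.077),(x,y,95,-.077),(x,y,13.,-.077,None,3)],o)
```

```text
cmd [609.99  12.42 113.71] [ 3.1416 -0.     -0.0754]
608.9267339928092 12.76272826598624 (array([ 6.09280786e+02,  1.34053310e+01, -6.85702319e-02]), np.float64(320.871498599469))
(array([ 4.67909807e+02, -2.72731782e+01,  2.53709938e-01]), np.float64(387.66897703191273)) (array([ 4.67637921e+02, -2.62079661e+01,  2.73504822e-01]), np.float64(110.08937287322405))
(array([ 4.78609745e+02, -1.76167568e+02, -4.41048488e-01]), np.float64(415.6189686755127))
CALL 1 | -0.0462 0.0168 0.0012 0 -0 -0.0349; -0.0925 0.0335 0.0025 0 -0 -0.0698; -0.1387 0.0503 0.0037 0 -0 -0.1048; -0.1387 0.0503 0.0037 0 -0 -0.1048; -0.1387 0.0503 0.0364 0 -0 -0.1048
CALL None | 0 -0 0.0327 0 0 0; 0 -0 0.0653 0 0 0; 0 -0 0.0653 0 0 0
CALL -1 | 0 0 0 0 0 0; 0 0 0 0 0 0; 0 0 0 0 0 0; 0 0 0 0 0 0; 0 0 0 0 0 0
CALL None | 0 0 -0.0415 0 0 0; 0 0 -0.083 0 0 0; 0.0413 0.022 -0.083 -0 -0 0.0351; 0.0825 0.044 -0.083 -0 -0 0.0702; 0.1238 0.066 -0.083 0 -0 0.1053
CALL None | 0 0 0 -0 -0 -0; -0 -0 0.0273 -0 -0 -0; -0 -0 0.0547 -0 -0 -0; -0 -0 0.082 -0 -0 -0
```

Request:
play_rows --series "-0.046 0.017 0.001 0 0 -0.035; -0.0925 0.0335 0.002 0 0 -0.07; -0.1387 0.0503 0.003 0 0 -0.105; -0.1387 0.0503 0.003 0 0 -0.105; -0.1387 0.0503 0.036 0 0 -0.105" --hand 1

```text
time_s: 9.18
ee_pos: [470.8, -27.7, 79.4]
tcp_rot: [3.139, -0.007, 0.253]
contact_force: [-0.1, 0.0, -1.1]
opening: 87.9
finger_force: 0.0
```

Request:
play_rows --series "0 0 0.033 0 0 0; 0 0 0.066 0 0 0; 0 0 0.066 0 0 0"

```text
time_s: 9.55
ee_pos: [465.6, -26.8, 8.8]
tcp_rot: [-3.139, 0.006, 0.254]
contact_force: [-0.3, 0.6, -0.3]
opening: 88.2
finger_force: 0.0
```

Request:
play_rows --series "0 0 0 0 0 0; 0 0 0 0 0 0; 0 0 0 0 0 0; 0 0 0 0 0 0; 0 0 0 0 0 0" --hand -1

```text
time_s: 10.18
ee_pos: [468.2, -27.3, 12.2]
tcp_rot: [3.141, -0.001, 0.254]
contact_force: [-0.5, 0.2, 3.0]
opening: 44.9
finger_force: 29.9
```

Request:
play_rows --series "0 0 -0.042 0 0 0; 0 0 -0.083 0 0 0; 0.041 0.022 -0.083 0 0 0.035; 0.0825 0.044 -0.083 0 0 0.07; 0.1238 0.066 -0.083 0 0 0.1053"

```text
time_s: 10.8
ee_pos: [605.4, -60.3, 94.8]
tcp_rot: [-3.142, -0.0, -0.08]
contact_force: [0.3, -0.2, 0.1]
opening: 44.9
finger_force: 29.8
```

Request:
play_rows --series "0 0 0 0 0 0; 0 0 0.03 0 0 0; 0 0 0.06 0 0 0; 0 0 0.08 0 0 0; 0 0 0.082 0 0 0"

```text
time_s: 11.42
ee_pos: [603.0, -59.7, 11.5]
tcp_rot: [-3.141, 0.002, -0.076]
contact_force: [1.0, 0.4, -1.0]
opening: 45.0
finger_force: 29.9
```

Request:
play_rows --series "0 0 0 0 0 0; 0 0 0 0 0 0; 0 0 0 0 0 0" --hand 0.3

```text
time_s: 11.8
ee_pos: [604.9, -60.1, 13.5]
tcp_rot: [3.142, -0.001, -0.076]
contact_force: [-0.3, 0.1, 0.8]
opening: 57.4
finger_force: 0.0
```

Request:
play_rows --series "0 0 -0.03 0 0 0; 0 0 -0.06 0 0 0; 0 0 -0.1 0 0 0"

```text
time_s: 12.18
ee_pos: [603.5, -59.9, 113.1]
tcp_rot: [-3.141, 0.002, -0.076]
contact_force: [-0.1, 0.2, 0.9]
opening: 57.5
finger_force: 0.0
```

Run:
```python
from rig import *
from lib import *
o=led("-0.1387 0.0503 0.036 0 0 -0.105","0 0 0.066 0 0 0","0.1238 0.066 -0.083 0 0 0.1053","0 0 0.082 0 0 0","0 0 -0.1 0 0 0")
S,D,W=read_camera("scene"),read_camera("side"),read_camera("wrist")
for n,c in zip('sdw',(S,D,W)): cv2.imwrite(f'pics/{n}3.png',c["color"][:,:,::-1]); pickle.dump(c,open(f'pics/{n}3.pkl','wb'))
for m,b,h in(('b',-52,58),('c',-125,66),('w1',-198,50)): print(m,np.round(fw(-48,b),1),fitbox([S,D],(*fw(-48,b),-.077),(90,45,h),grid=False))
print(fitbox([S,D],(479,-176,-.447),(90,45,50),grid=False))
for n,p in(('orange',(362,-196)),('pink',(410,-275))): print(n,fitbox([S],p,(24,52,120)))
```

```text
cmd [604.32 -60.   112.71] [ 3.1416 -0.     -0.0763]
b [614.5  85.5] (array([ 6.11261787e+02,  8.59469759e+01, -7.39638362e-02]), np.float64(435.81524836131655))
c [608.9  12.8] (array([ 6.09762747e+02,  1.34905442e+01, -7.98477498e-02]), np.float64(383.29626188513146))
w1 [603.3 -60. ] (array([ 6.00979541e+02, -6.37515468e+01, -2.93144207e-02]), np.float64(357.158508613327))
(array([ 4.78961856e+02, -1.75412157e+02, -4.41160983e-01]), np.float64(407.4743131181492))
orange (array([ 359.17770903, -195.81326847,   -0.43441882]), np.float64(247.72406934748363))
pink (array([ 405.08904161, -279.07441198,    0.95076895]), np.float64(246.54227361965863))
```

View pics/s3.png

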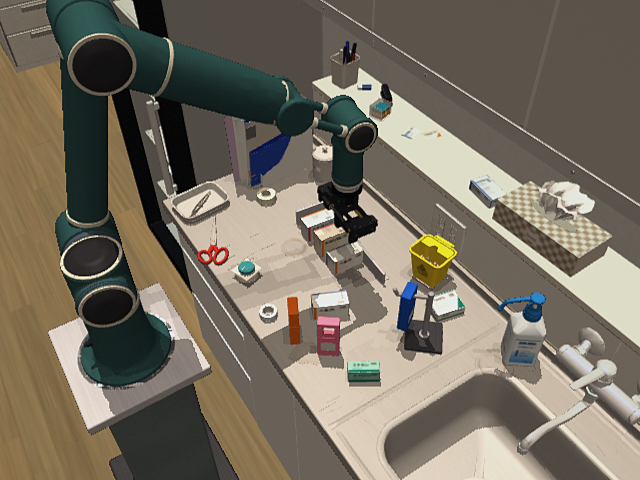

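Three cartons now stand in the fence. carton w2 is still at (330,303), with pink at (328,336). The gripper body clears the pink block by about 20 mm if I offset the grasp slightly.

Run:
```python
from lib import *
o=led()
x,y=fw(-47,-271);X=(482.3,-168.4);t=-.443
plan([(*X,110,t,1),(*X,110,t),(*X,12,t,None,3),(*X,12,t),(*X,12,t,-1,5),(*X,95,t),(x,y,95,-.077),(x,y,95,-.077),(x,y,12.7,-.077,None,3),(x,y,12.7,-.077,.3,3),(x,y,112,-.077,None,3)],o)
```

```text
cmd [604.32 -60.   112.71] [ 3.1416  0.     -0.0763]
CALL 1 | -0.0378 0.0391 0.0009 0 -0 0.0389; -0.0756 0.0783 0.0018 -0 -0 0.0778; -0.1134 0.1174 0.0027 0 -0 0.1167; -0.1134 0.1174 0.0027 0 -0 0.1167; -0.1134 0.1174 0.0354 0 -0 0.1167
CALL None | -0 -0 0.0327 0 0 0; -0 -0 0.0653 0 0 0; -0 -0 0.0653 0 0 0
CALL -1 | 0 0 0 0 0 0; 0 0 0 0 0 0; 0 0 0 0 0 0; 0 0 0 0 0 0; 0 0 0 0 0 0
CALL None | 0 0 -0.0415 0 0 0; 0 0 -0.083 0 0 0; 0.03 -0.0273 -0.083 -0 0 -0.0388; 0.06 -0.0547 -0.083 -0 0 -0.0777; 0.0899 -0.082 -0.083 -0 0 -0.1165
CALL None | 0 0 0 0 -0 0; -0 -0 0.0274 0 -0 0; -0 -0 0.0549 0 -0 0; -0 -0 0.0823 0 -0 0
CALL 0.3 | 0 -0 0 0 0 0; 0 -0 0 0 0 0; 0 -0 0 0 0 0; 0 0 -0.0331 0 0 0; 0 0 -0.0662 0 0 0
CALL None | 0 0 -0.0331 0 0 0
```

Request:
play_rows --series "-0.038 0.039 0.001 0 0 0.039; -0.0756 0.0783 0.002 0 0 0.078; -0.1134 0.1174 0.003 0 0 0.1167; -0.1134 0.1174 0.003 0 0 0.1167; -0.1134 0.1174 0.035 0 0 0.1167" --hand 1

```text
time_s: 12.95
ee_pos: [484.6, -169.5, 79.2]
tcp_rot: [-3.141, -0.006, -0.444]
contact_force: [0.4, 0.3, -0.1]
opening: 88.5
finger_force: 0.0
```

Request:
play_rows --series "0 0 0.033 0 0 0; 0 0 0.0655 0 0 0; 0 0 0.0655 0 0 0"

```text
time_s: 13.32
ee_pos: [479.7, -166.5, 9.0]
tcp_rot: [3.141, 0.007, -0.442]
contact_force: [0.5, 0.2, 0.0]
opening: 88.0
finger_force: 0.0
```

Request:
play_rows --series "0 0 0 0 0 0; 0 0 0 0 0 0; 0 0 0 0 0 0; 0 0 0 0 0 0; 0 0 0 0 0 0" --hand -1

```text
time_s: 13.95
ee_pos: [482.7, -168.7, 12.8]
tcp_rot: [3.142, -0.001, -0.443]
contact_force: [-0.6, 0.2, 2.5]
opening: 44.6
finger_force: 30.0
```

Request:
play_rows --series "0 0 -0.042 0 0 0; 0 0 -0.083 0 0 0; 0.03 -0.027 -0.083 0 0 -0.039; 0.06 -0.055 -0.083 0 0 -0.078; 0.09 -0.082 -0.083 0 0 -0.1165"

```text
time_s: 14.58
ee_pos: [599.7, -132.5, 95.3]
tcp_rot: [-3.142, -0.0, -0.073]
contact_force: [0.1, -0.2, -0.7]
opening: 44.7
finger_force: 30.0
```

Request:
play_rows --series "0 0 0 0 0 0; 0 0 0.03 0 0 0; 0 0 0.06 0 0 0; 0 0 0.08 0 0 0; 0 0 0.082 0 0 0"

```text
time_s: 15.2
ee_pos: [597.5, -133.0, 12.0]
tcp_rot: [-3.141, 0.002, -0.078]
contact_force: [0.2, 0.2, -0.5]
opening: 44.3
finger_force: 30.0
```

Request:
play_rows --series "0 0 0 0 0 0; 0 0 0 0 0 0; 0 0 0 0 0 0" --hand 0.3

```text
time_s: 15.58
ee_pos: [599.2, -133.0, 13.9]
tcp_rot: [3.141, -0.001, -0.077]
contact_force: [-0.3, -0.4, 0.2]
opening: 57.2
finger_force: 0.0
```

Request:
play_rows --series "0 0 -0.03 0 0 0; 0 0 -0.06 0 0 0; 0 0 -0.1 0 0 0; 0 0 -0.138 0 0 0"

```text
time_s: 16.08
ee_pos: [598.8, -132.9, 152.8]
tcp_rot: [3.141, -0.001, -0.077]
contact_force: [0.5, -0.8, -0.3]
opening: 57.0
finger_force: 0.0
```

Run:
```python
from rig import *
from lib import *
o=led("-0.1134 0.1174 0.035 0 0 0.1167","0 0 0.0655 0 0 0","0.09 -0.082 -0.083 0 0 -0.1165","0 0 0.082 0 0 0","0 0 -0.138 0 0 0")
S,D,W=read_camera("scene"),read_camera("side"),read_camera("wrist")
for n,c in zip('sdw',(S,D,W)): pickle.dump(c,open(f'pics/{n}4.pkl','wb'))
for m,b,h in(('b',-52,58),('c',-125,66),('w1',-198,50),('w2',-271,50)): print(m,np.round(fw(-48,b),1),*[fitbox(cs,(*fw(-48,b),-.077),(90,45,h),grid=False)[0].round(3) for cs in([S,D],[W])])
# push: fingers along fence x
t=F[2]+np.pi/2; h=40/88*2-1
P=[(*fw(-46,-330),150,t,h),(*fw(-46,-330),14,t,None,3),(*fw(-46,-330),14,t)]
plan(P,o)
im=cv2.resize(D["color"][140:370,170:450,::-1],(780,641))[:600];cv2.imwrite('pics/d4.png',im)
```

```text
cmd [ 598.76 -132.9   151.21] [ 3.1416  0.     -0.077 ]
b [614.5  85.5] [ 6.11833e+02  8.52080e+01 -7.90000e-02] [ 6.09827e+02  8.46910e+01 -4.20000e-02]
c [608.9  12.8] [ 6.10084e+02  1.39310e+01 -7.90000e-02] [ 6.09162e+02  1.38060e+01 -7.40000e-02]
w1 [603.3 -60. ] [ 6.02784e+02 -6.05270e+01 -7.80000e-02] [ 6.03135e+02 -5.96440e+01 -6.00000e-02]
w2 [ 597.7 -132.8] [ 5.93209e+02 -1.35832e+02 -4.40000e-02] [ 6.00175e+02 -1.32499e+02 -8.60000e-02]
CALL -0.09090909090909094 | 0.0001 0.0059 0.0001 -0 0 -0.05; 0.0002 0.0118 0.0002 0 0 -0.1; 0.0003 0.0177 0.0004 0 0 -0.15; 0.0004 0.0236 0.0005 0 0 -0.2; 0.0005 0.0295 0.0006 0 0 -0.25
CALL None | -0.0041 0.0042 0.0001 -0 0 -0.05; -0.0082 0.0085 0.0002 -0 0 -0.1; -0.0123 0.0127 0.0004 -0 0 -0.15; -0.0164 0.0169 0.0005 -0 0 -0.2; -0.0205 0.0212 0.0006 0 0 -0.25
CALL None | -0 -0 0.0453 0 0 -0; -0 -0 0.0907 0 0 -0; -0 -0 0.136 0 0 -0; -0 -0 0.136 0 0 -0
```

Run:
```python
from lib import *
S,D=[pickle.load(open(f'pics/{n}0.pkl','rb')) for n in('scene','side')]
k1=lambda u,v:(190+u/2.8286,175+v/2.83); k2=lambda u,v:(170+u/2.857,160+v/2.857)
print('near rim corner',tri([S,D],[k1(622,212),k2(308,75)]).round(),'right rim',tri([S,D],[k1(685,250),k2(418,60)]).round())
print('base',[onplane(S,k1(*u),0).round() for u in((635,270),(690,318))],[onplane(D,k2(*u),0).round() for u in((318,140),(362,165),(400,145))])
```

```text
near rim corner [ 758. -166.   90.] right rim [ 726. -264.  107.]
base [array([ 745., -189.,    0.]), array([ 749., -263.,    0.])] [array([ 801., -190.,    0.]), array([ 738., -194.,    0.]), array([ 734., -248.,    0.])]
```

View pics/d4.png

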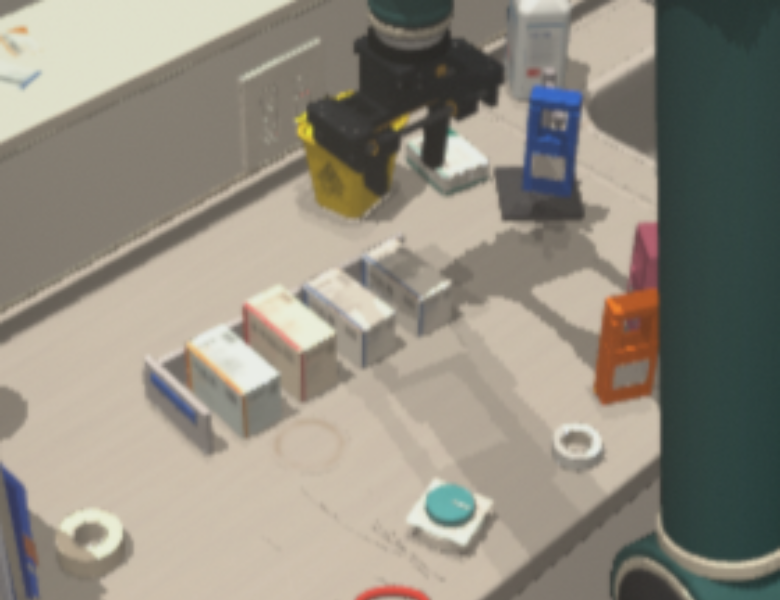

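The side picture shows all four cartons spaced in the fence. I'll push them together with two spread fingers, spaced along the fence's x, from the open end.

Request:
play_rows --series "0 0.006 0 0 0 -0.05; 0 0.012 0 0 0 -0.1; 0 0.018 0 0 0 -0.15; 0 0.024 0 0 0 -0.2; -0.003 0.03 0 0 0 -0.25" --hand -0.1

```text
time_s: 16.85
ee_pos: [592.3, -162.4, 149.0]
tcp_rot: [-3.139, 0.002, 0.714]
contact_force: [0.0, 0.3, -0.1]
opening: 39.5
finger_force: 0.0
```

Request:
play_rows --series "-0.004 0.004 0 0 0 -0.05; -0.008 0.008 0 0 0 -0.1; -0.012 0.012 0 0 0 -0.15; -0.0165 0.016 0 0 0 -0.2; -0.0205 0.0205 0 0 0 -0.25"

```text
time_s: 17.48
ee_pos: [589.9, -191.2, 149.0]
tcp_rot: [-3.138, -0.001, 1.499]
contact_force: [0.6, -0.8, -0.7]
opening: 39.7
finger_force: 0.0
```

Request:
play_rows --series "0 0 0.045 0 0 0; 0 0 0.09 0 0 0; 0 0 0.136 0 0 0; 0 0 0.136 0 0 0"

```text
time_s: 17.98
ee_pos: [585.7, -189.5, 9.2]
tcp_rot: [-3.13, -0.003, 1.494]
contact_force: [-0.2, -0.6, 0.8]
opening: 39.5
finger_force: 0.0
```

Run:
```python
from rig import *
from lib import *
o=led("-0.003 0.03 0 0 0 -0.25","-0.0205 0.0205 0 0 0 -0.25","0 0 0.136 0 0 0")
print(observe()['ee_pos'],observe()['tcp_rot'],observe()['joints'].round(2),observe()['opening'])
print(fw(-50,-330)); t=F[2]+np.pi/2
plan([(*fw(-49,-305),14,t,None,1),(*fw(-49,-245),14,t,None,4),(*fw(-49,-200),14,t,None,5),(*fw(-49,-191),14,t,None,4),(*fw(-49,-191),14,t)],o)
```

```text
cmd [ 591.23 -191.48   15.21] [3.1416 0.     1.4938]
[ 585.67384541 -189.45133229    9.15404823] [-3.12959935 -0.00337123  1.49381309] [-0.35  0.39  1.9  -0.    0.86 -0.28] 39.5015803330945
(np.float64(591.1632536513644), np.float64(-191.4760015727961))
CALL None | 0.025 0.0009 0.0012 0 -0 0; 0.04 0.0009 0.0012 0 -0 0; 0.055 0.0009 0.0012 0 -0 0; 0.07 0.0009 0.0012 0 -0 0; 0.085 0.0009 0.0012 0 -0 0
CALL None | 0.009 0 0 0 0 0; 0.018 0 0 0 0 0; 0.027 0 0 0 0 0; 0.036 0 0 0 0 0; 0.045 0 0 0 0 0
CALL None | 0.0023 0 0 0 0 0; 0.0045 -0 -0 0 0 0; 0.0068 -0 -0 0 0 0; 0.009 0 0 0 0 0; 0.009 0 0 0 0 0
```

Request:
play_rows --series "0 0 0 0 0 0; 0.025 0.001 0 0 0 0; 0.04 0.001 0 0 0 0; 0.055 0.001 0 0 0 0; 0.07 0.001 0 0 0 0"

```text
time_s: 18.6
ee_pos: [598.4, -121.3, 16.3]
tcp_rot: [3.14, 0.001, 1.494]
contact_force: [0.9, -2.1, 1.3]
opening: 39.7
finger_force: 0.6
```

Request:
play_rows --series "0.012 0 0 0 0 0; 0.024 0 0 0 0 0; 0.036 0 0 0 0 0; 0.046 0 0 0 0 0; 0.056 0 0 0 0 0"

```text
time_s: 19.23
ee_pos: [601.9, -65.4, 15.2]
tcp_rot: [-3.142, 0.0, 1.494]
contact_force: [0.5, -2.4, 0.9]
opening: 39.9
finger_force: 1.2
```

Request:
play_rows --series "0.003 0 0 0 0 0; 0.005 0 0 0 0 0; 0.007 0 0 0 0 0; 0.009 0 0 0 0 0; 0.009 0 0 0 0 0"

```text
time_s: 19.85
ee_pos: [602.6, -56.8, 15.1]
tcp_rot: [-3.141, -0.0, 1.494]
contact_force: [0.3, -1.0, 1.4]
opening: 39.5
finger_force: 0.6
```

Run:
```python
from rig import *
from lib import *
o=led("0.07 0.001 0 0 0 0","0.056 0 0 0 0 0","0.009 0 0 0 0 0")
S,D=read_camera("scene"),read_camera("side")
ob=observe();print(ob['contact_force'],ob['ee_pos'],fw(-49,-191))
for m,b,h in(('b',-22.5,58),('c',-67.5,66),('w1',-112.5,50),('w2',-157.5,50)): print(m,np.round(fw(-48,b),1),*[fitbox(cs,(*fw(-48,b),-.077),(90,45,h),grid=False)[0].round(3) for cs in([S,D],)])
k=cv2.resize(S["color"][190:310,290:410,::-1],(400,400),interpolation=cv2.INTER_CUBIC);q=cv2.resize(D["color"][210:330,210:330,::-1],(400,400),interpolation=cv2.INTER_CUBIC)
cv2.imwrite('pics/p5.png',np.hstack([k,q]))
```

```text
cmd [602.61 -56.96  15.21] [3.1416 0.     1.4938]
[-0.65307444 -1.18726919  0.56517431] [602.55389488 -56.82303044  15.14535318] (np.float64(602.8527174028675), np.float64(-52.964787452053145))
b [616.8 115. ] [ 6.13683e+02  1.18153e+02 -4.10000e-02]
c [613.3  70.1] [ 6.10221e+02  6.82840e+01 -1.30000e-02]
w1 [609.9  25.2] [ 6.08168e+02  2.46550e+01 -7.20000e-02]
w2 [606.4 -19.6] [ 6.02403e+02 -2.16620e+01 -9.50000e-02]
```

View pics/p5.png

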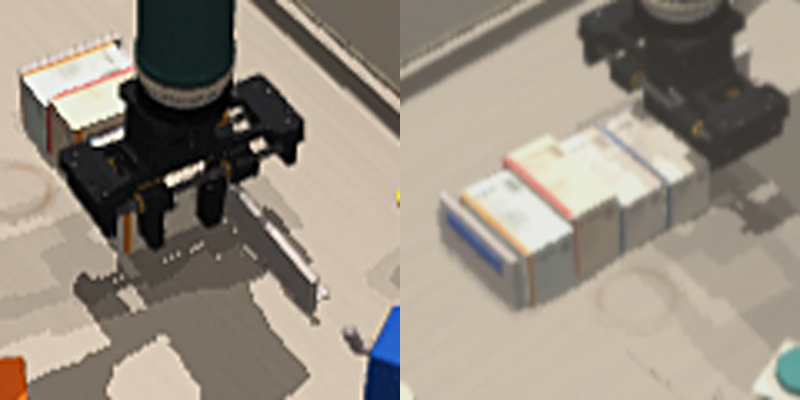

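The row is nearly closed, so I'll creep forward until the force rises.

Request:
play_rows --series "0.001 0 0 0 0 0; 0.002 0 0 0 0 0; 0.003 0 0 0 0 0; 0.003 0 0 0 0 0"

```text
time_s: 20.45
ee_pos: [602.8, -53.8, 15.1]
tcp_rot: [-3.141, -0.0, 1.494]
contact_force: [-0.1, -1.4, 0.5]
opening: 39.5
finger_force: 0.7
```

Request:
play_rows --series "0.001 0 0 0 0 0; 0.0015 0 0 0 0 0; 0.0015 0 0 0 0 0"

```text
time_s: 20.82
ee_pos: [602.8, -53.5, 15.1]
tcp_rot: [-3.141, 0.001, 1.494]
contact_force: [-0.3, -6.2, 0.0]
opening: 40.1
finger_force: 2.9
```

Request:
play_rows --series "0.001 0 0 0 0 0; 0.0015 0 0 0 0 0; 0.0015 0 0 0 0 0"

```text
time_s: 21.2
ee_pos: [602.9, -53.4, 15.2]
tcp_rot: [-3.141, 0.003, 1.494]
contact_force: [-0.9, -11.3, 0.6]
opening: 39.6
finger_force: 5.6
```

Request:
play_rows --series "-0.01 0 0 0 0 0; -0.02 0 0 0 0 0; -0.04 0 -0.04 0 0 0; -0.05 0 -0.09 0 0 0; -0.06 0 -0.14 0 0 0"

```text
time_s: 21.82
ee_pos: [598.0, -111.1, 156.2]
tcp_rot: [-3.141, -0.001, 1.494]
contact_force: [0.5, -0.3, -0.3]
opening: 39.8
finger_force: 0.0
```

Run:
```python
from rig import *
from lib import *
o=led("0.003 0 0 0 0 0","0.0015 0 0 0 0 0","0.0015 0 0 0 0 0","-0.06 0 -0.14 0 0 0")
S,D,W=read_camera("scene"),read_camera("side"),read_camera("wrist")
for n,c in zip('sdw',(S,D,W)): pickle.dump(c,open(f'pics/{n}6.pkl','wb'))
def rel(p): d=np.array(p[:2])-F[:2];c,s=np.cos(F[2]),np.sin(F[2]);return np.round([c*d[0]+s*d[1],-s*d[0]+c*d[1],p[2]-F[2]],3)
for m,b,h in(('b',-22.5,58),('c',-67.5,66),('w1',-112.5,50),('w2',-157.5,50)): print(m,*[rel(fitbox(cs,(*fw(-48,b),-.077),(90,45,h),grid=False)[0]) for cs in([S,D],[W],[S,D,W])])
cv2.imwrite('pics/w6.png',W["color"][:,:,::-1])
```

```text
cmd [ 598.46 -110.8   155.21] [3.1416 0.     1.4938]
b [-52.105 -14.463   0.128] [-48.  -22.5   0. ] [-52.105 -14.463   0.128]
c [-52.012 -66.11    0.095] [-50.154 -82.912   0.195] [-52.279 -65.733   0.105]
w1 [-5.24130e+01 -1.12821e+02  3.40000e-02] [-4.98020e+01 -1.11748e+02  1.00000e-03] [-4.99450e+01 -1.11708e+02  2.00000e-03]
w2 [-5.18000e+01 -1.57208e+02  2.40000e-02] [-4.86000e+01 -1.56774e+02  2.00000e-03] [-5.20750e+01 -1.57253e+02  1.50000e-02]
```

View pics/w6.png

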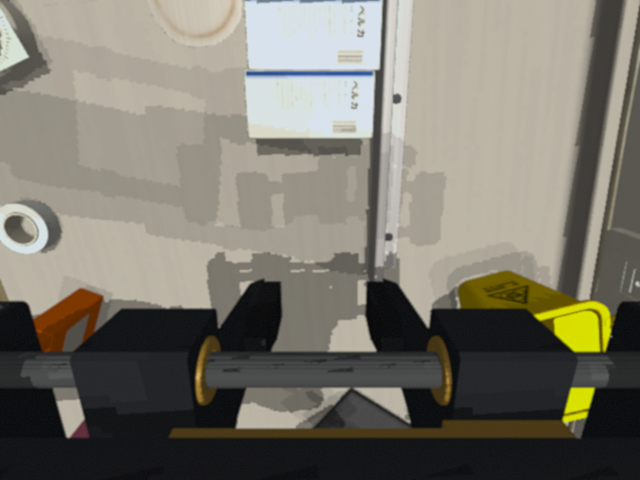

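The wrist view shows the two white cartons flush along y, but the cartons stand a few mm off the back wall. I'll square them to the wall from the front, two at a time.

Run:
```python
from lib import *
o=led(); t=F[2]
plan([(*fw(-135,-135),120,t,.05),(*fw(-135,-135),15,t,None,3),(*fw(-135,-135),15,t,None,2),(*fw(-112,-135),15,t,None,2),(*fw(-102,-135),15,t,None,4)],o)
```

```text
cmd [ 598.46 -110.8   155.21] [3.1416 0.     1.4938]
CALL 0.05 | 0.0114 -0.0086 0.0035 0 -0 0.05; 0.0228 -0.0172 0.007 -0 -0 0.1; 0.0342 -0.0258 0.0106 0 -0 0.15; 0.0456 -0.0344 0.0141 -0 -0 0.2; 0.057 -0.043 0.0176 -0 -0 0.25
CALL None | 0.002 -0.0141 0.0035 -0 -0 0.05; 0.004 -0.0283 0.007 -0 -0 0.1; 0.0059 -0.0424 0.0106 -0 -0 0.15; 0.0079 -0.0566 0.0141 0 -0 0.2; 0.0099 -0.0707 0.0176 0 -0 0.25
CALL None | -0 -0 0.035 -0 0 -0; -0 -0 0.07 -0 0 -0; -0 -0 0.105 -0 0 -0; -0 -0 0.105 -0 0 -0; -0 -0 0.105 -0 0 -0
CALL None | 0.0115 -0 -0 0 0 0; 0.023 -0 -0 0 0 0; 0.0255 -0 -0 0 0 0; 0.028 -0 -0 0 0 0; 0.0305 -0 -0 0 0 0
CALL None | 0.0025 0 0 0 0 0
```

Request:
play_rows --series "0.011 -0.009 0.003 0 0 0.05; 0.023 -0.017 0.007 0 0 0.1; 0.034 -0.026 0.01 0 0 0.15; 0.046 -0.034 0.014 0 0 0.2; 0.057 -0.043 0.0176 0 0 0.25" --hand 0.05

```text
time_s: 22.6
ee_pos: [558.2, -49.7, 135.3]
tcp_rot: [-3.139, 0.002, 0.704]
contact_force: [-0.3, 0.1, 0.6]
opening: 46.4
finger_force: 0.0
```

Request:
play_rows --series "0.002 -0.014 0.003 0 0 0.05; 0.004 -0.028 0.007 0 0 0.1; 0.006 -0.042 0.01 0 0 0.15; 0.008 -0.057 0.014 0 0 0.2; 0.01 -0.0707 0.0176 0 0 0.25"

```text
time_s: 23.22
ee_pos: [519.6, 10.3, 117.8]
tcp_rot: [-3.141, 0.004, -0.082]
contact_force: [-0.6, -0.5, 0.0]
opening: 46.3
finger_force: 0.0
```

Request:
play_rows --series "0 0 0.035 0 0 0; 0 0 0.07 0 0 0; 0 0 0.105 0 0 0; 0 0 0.105 0 0 0; 0 0 0.105 0 0 0"

```text
time_s: 23.85
ee_pos: [521.4, 9.7, 15.0]
tcp_rot: [-3.141, 0.001, -0.077]
contact_force: [0.4, 0.4, -0.2]
opening: 45.9
finger_force: 0.0
```

Request:
play_rows --series "0.011 0 0 0 0 0; 0.021 0 0 0 0 0; 0.025 0 0 0 0 0; 0.028 0 0 0 0 0; 0.03 0 0 0 0 0"

```text
time_s: 24.48
ee_pos: [551.4, 7.2, 14.9]
tcp_rot: [3.142, 0.001, -0.077]
contact_force: [0.2, -0.2, -0.1]
opening: 46.3
finger_force: 0.3
```

Request:
play_rows --series "0.001 0 0 0 0 0; 0.002 0 0 0 0 0; 0.002 0 0 0 0 0"

```text
time_s: 24.85
ee_pos: [553.3, 7.1, 14.8]
tcp_rot: [-3.142, 0.0, -0.077]
contact_force: [-0.7, -0.3, -0.6]
opening: 46.0
finger_force: 0.3
```

Request:
play_rows --series "0.001 0 0 0 0 0; 0.002 0 0 0 0 0; 0.003 0 0 0 0 0; 0.003 0 0 0 0 0"

```text
time_s: 25.35
ee_pos: [556.1, 6.9, 14.9]
tcp_rot: [3.142, 0.001, -0.077]
contact_force: [-2.1, -0.8, 1.2]
opening: 46.2
finger_force: 1.3
```

Request:
play_rows --series "0.001 0 0 0 0 0; 0.002 0 0 0 0 0; 0.002 0 0 0 0 0"

```text
time_s: 25.72
ee_pos: [556.0, 6.9, 14.6]
tcp_rot: [3.141, 0.005, -0.077]
contact_force: [-8.1, 0.5, 5.6]
opening: 46.2
finger_force: 4.1
```

Request:
play_rows --series "-0.012 0 0 0 0 0; -0.022 0 0 0 0 0; -0.022 -0.045 0 0 0 0; -0.022 -0.09 0 0 0 0; -0.022 -0.09 0 0 0 0"

```text
time_s: 26.35
ee_pos: [543.8, 100.4, 15.4]
tcp_rot: [-3.141, -0.002, -0.074]
contact_force: [0.4, -1.0, 0.9]
opening: 46.3
finger_force: 0.0
```

Request:
play_rows --series "0.008 0 0 0 0 0; 0.012 0 0 0 0 0; 0.015 0 0 0 0 0; 0.018 0 0 0 0 0; 0.018 0 0 0 0 0"

```text
time_s: 26.98
ee_pos: [561.7, 96.3, 14.9]
tcp_rot: [-3.142, -0.0, -0.078]
contact_force: [0.0, 1.0, 0.4]
opening: 46.3
finger_force: 0.0
```

Request:
play_rows --series "0.001 0 0 0 0 0; 0.002 0 0 0 0 0; 0.003 0 0 0 0 0; 0.003 0 0 0 0 0"

```text
time_s: 27.48
ee_pos: [562.9, 96.5, 14.7]
tcp_rot: [3.141, 0.003, -0.077]
contact_force: [-5.3, -0.3, 4.0]
opening: 46.3
finger_force: 2.7
```

Request:
play_rows --series "-0.01 0 0 0 0 0; -0.02 0 0 0 0 0; -0.02 0.03 -0.05 0 0 0; -0.02 0.05 -0.1 0 0 0; -0.02 0.09 -0.15 0 0 0"

```text
time_s: 28.1
ee_pos: [537.2, 9.4, 165.4]
tcp_rot: [-3.141, -0.001, -0.075]
contact_force: [1.2, -0.1, -0.4]
opening: 46.0
finger_force: 0.0
```

Run:
```python
from rig import *
from lib import *
o=led("0.057 -0.043 0.0176 0 0 0.25","0.01 -0.0707 0.0176 0 0 0.25","0 0 0.105 0 0 0","0.037 0 0 0 0 0","-0.022 -0.09 0 0 0 0","0.021 0 0 0 0 0","-0.02 0.09 -0.15 0 0 0")
S,D,W=read_camera("scene"),read_camera("side"),read_camera("wrist")
for n,c in zip('sdw',(S,D,W)): pickle.dump(c,open(f'pics/{n}7.pkl','wb'))
def rel(p): d=np.array(p[:2])-F[:2];c,s=np.cos(F[2]),np.sin(F[2]);return np.round([c*d[0]+s*d[1],-s*d[0]+c*d[1],p[2]-F[2]],3)
for m,b,h in(('b',-22.5,58),('c',-67.5,66),('w1',-112.5,50),('w2',-157.5,50)): print(m,*[rel(fitbox(cs,(*fw(-45,b),-.077),(90,45,h),grid=False)[0]) for cs in([S,D],[W],[S,D,W])])
for cs in([S],[D],[S,D]): print('stop',fitbox(cs,(587,-337,-.9),(24,52,120),z0=49,rng=3,yaws=np.linspace(-1.2,-.5,15)))
x,y=fw(-94,-90)
im=W["color"][:,:,::-1].copy(); im2=cv2.resize(S["color"][270:360,380:470,::-1],(480,480),interpolation=cv2.INTER_CUBIC)
cv2.imwrite('pics/w7.png',np.hstack([im[:,:],im2])[:, :][:480] if 0 else cv2.resize(np.hstack([im,im2]),(800,343)))
```

```text
cmd [537.52   8.3  165.01] [ 3.1416 -0.     -0.077 ]
b [-4.4797e+01 -1.8267e+01  5.0000e-03] [-4.5729e+01 -2.3957e+01 -8.0000e-03] [-4.5713e+01 -1.8959e+01  2.0000e-03]
c [-4.5379e+01 -6.5375e+01 -5.0000e-03] [-4.3762e+01 -6.6887e+01  4.0000e-03] [-4.5860e+01 -6.6868e+01  3.0000e-03]
w1 [-4.65740e+01 -1.14278e+02  3.50000e-02] [-4.62240e+01 -1.11378e+02 -3.00000e-03] [-4.64530e+01 -1.17188e+02 -1.00000e-03]
w2 [-4.47270e+01 -1.57204e+02  7.00000e-03] [-4.63500e+01 -1.58161e+02 -4.00000e-03] [-4.63440e+01 -1.57088e+02 -3.00000e-03]
stop (array([ 584.11532059, -338.55632056,   -0.76766188]), np.float64(224.66656871027325))
stop (array([ 588.23243845, -336.33897589,   -1.00488012]), np.float64(231.79726285124084))
stop (array([ 587.31901005, -337.30087479,   -0.9821961 ]), np.float64(452.3425346560501))
```

View pics/w7.png

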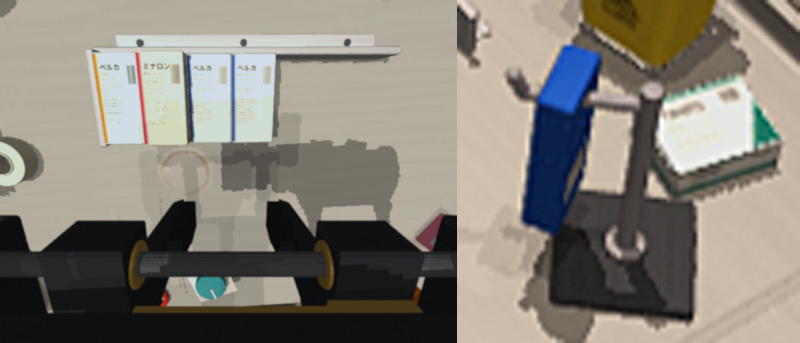

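The row looks flush and backed on the wall. I'll re-tighten it once along y, since the wrist has to turn that way anyway, then look at the row stop from above.

Run:
```python
from lib import *
o=led(); t=F[2]+np.pi/2; A=fw(-49,-225); e=np.array([.0769,.997])
E_=np.array([603.0,-51.]); B=E_-e*8
plan([(*A,150,t,-.1),(*A,15,t,None,3),(*A,15,t),(*B,15,t,None,3),(*E_,15,t,None,7),(*E_,15,t),(*A,15,t,None,2),(*A,150,t,None,3),(581,-415,300,t),(581,-415,300,t,None,2)],o)
```

```text
cmd [537.52   8.3  165.01] [ 3.1416 -0.     -0.077 ]
CALL -0.1 | 0.007 0.009 0.0015 0 0 -0.05; 0.014 0.018 0.003 0 0 -0.1; 0.021 0.027 0.0045 0 0 -0.15; 0.0279 0.036 0.006 0 0 -0.2; 0.0349 0.045 0.0075 0 0 -0.25
CALL None | -0.0014 0.0113 0.0015 0 0 -0.05; -0.0029 0.0226 0.003 0 0 -0.1; -0.0043 0.0339 0.0045 0 0 -0.15; -0.0057 0.0452 0.006 0 0 -0.2; -0.0071 0.0565 0.0075 0 0 -0.25
CALL None | -0 -0 0.045 0 -0 -0; -0 -0 0.09 0 -0 -0; -0 -0 0.135 0 -0 -0; -0 -0 0.135 0 -0 -0; 0.0093 -0 0.135 0 -0 -0
CALL None | 0.0093 -0 -0 0 0 0; 0.0186 -0 -0 0 0 0; 0.0198 -0 -0 0 0 0; 0.0209 -0 -0 0 0 0; 0.0221 -0 -0 0 0 0
CALL None | 0.0011 -0 -0 0 0 0; 0.0023 -0 -0 0 0 0; 0.0034 -0 -0 0 0 0; 0.0046 -0 -0 0 0 0; 0.0046 -0 -0 0 0 0
CALL None | -0.018 0 0 0 0 0; -0.036 0 0 0 0 0; -0.036 0 -0.045 0 0 0; -0.036 0 -0.09 0 0 0; -0.036 0 -0.135 0 0 0
CALL None | -0.0469 0.0009 -0.0214 0 0 0; -0.0939 0.0017 -0.0429 0 0 0; -0.1408 0.0026 -0.0643 0 0 0; -0.1878 0.0035 -0.0857 0 0 0; -0.2347 0.0043 -0.1071 0 0 0
CALL None | -0.0469 0.0009 -0.0214 0 0 0; -0.0939 0.0017 -0.0429 0 0 0; -0.0939 0.0017 -0.0429 0 0 0; -0.0939 0.0017 -0.0429 0 0 0
```

Request:
play_rows --series "0.007 0.009 0.001 0 0 -0.05; 0.014 0.018 0.003 0 0 -0.1; 0.021 0.027 0.004 0 0 -0.15; 0.028 0.036 0.006 0 0 -0.2; 0.035 0.045 0.0075 0 0 -0.25" --hand -0.1

```text
time_s: 28.88
ee_pos: [567.8, -37.5, 154.0]
tcp_rot: [-3.139, 0.002, 0.714]
contact_force: [-0.6, 0.8, 0.4]
opening: 39.5
finger_force: 0.0
```

Request:
play_rows --series "-0.001 0.011 0.001 0 0 -0.05; -0.003 0.023 0.003 0 0 -0.1; -0.004 0.034 0.004 0 0 -0.15; -0.006 0.045 0.006 0 0 -0.2; -0.007 0.0565 0.0075 0 0 -0.25"

```text
time_s: 29.5
ee_pos: [599.3, -84.8, 146.4]
tcp_rot: [-3.138, -0.001, 1.5]
contact_force: [-0.4, -0.4, -0.2]
opening: 40.1
finger_force: 0.0
```

Request:
play_rows --series "0 0 0.045 0 0 0; 0 0 0.09 0 0 0; 0 0 0.135 0 0 0; 0 0 0.135 0 0 0; 0.0095 0 0.135 0 0 0"

```text
time_s: 30.12
ee_pos: [601.3, -75.9, 14.1]
tcp_rot: [-3.142, -0.0, 1.493]
contact_force: [0.0, -0.7, 0.2]
opening: 39.7
finger_force: 0.0
```

Request:
play_rows --series "0.009 0 0 0 0 0; 0.0185 0 0 0 0 0; 0.02 0 0 0 0 0; 0.021 0 0 0 0 0; 0.022 0 0 0 0 0"

```text
time_s: 30.75
ee_pos: [602.9, -54.4, 13.9]
tcp_rot: [3.141, 0.0, 1.494]
contact_force: [-0.1, 0.6, -0.0]
opening: 39.5
finger_force: 0.0
```

Request:
play_rows --series "0.001 0 0 0 0 0; 0.002 0 0 0 0 0; 0.003 0 0 0 0 0; 0.0045 0 0 0 0 0; 0.0045 0 0 0 0 0"

```text
time_s: 31.38
ee_pos: [602.9, -53.5, 13.8]
tcp_rot: [-3.141, 0.005, 1.494]
contact_force: [-1.7, -13.2, 0.1]
opening: 39.5
finger_force: 6.9
```

Request:
play_rows --series "-0.018 0 0 0 0 0; -0.036 0 0 0 0 0; -0.036 0 -0.045 0 0 0; -0.036 0 -0.09 0 0 0; -0.036 0 -0.135 0 0 0"

```text
time_s: 32.0
ee_pos: [600.2, -86.4, 149.9]
tcp_rot: [-3.141, -0.0, 1.493]
contact_force: [1.3, 0.2, 0.2]
opening: 39.7
finger_force: 0.0
```

Request:
play_rows --series "-0.047 0.001 -0.022 0 0 0; -0.094 0.002 -0.043 0 0 0; -0.14 0.003 -0.064 0 0 0; -0.188 0.004 -0.086 0 0 0; -0.235 0.004 -0.107 0 0 0"

```text
time_s: 32.62
ee_pos: [585.9, -322.4, 256.6]
tcp_rot: [3.141, -0.0, 1.493]
contact_force: [0.1, 0.5, 0.4]
opening: 39.8
finger_force: 0.0
```

Request:
play_rows --series "-0.047 0.001 -0.021 0 0 0; -0.094 0.002 -0.043 0 0 0; -0.094 0.002 -0.043 0 0 0; -0.094 0.002 -0.043 0 0 0"

```text
time_s: 33.12
ee_pos: [580.6, -414.2, 298.0]
tcp_rot: [-3.141, -0.001, 1.493]
contact_force: [0.5, 0.2, -0.3]
opening: 39.6
finger_force: 0.0
```

Run:
```python
from rig import *
from lib import *
o=led("0.035 0.045 0.0075 0 0 -0.25","-0.007 0.0565 0.0075 0 0 -0.25","0.0095 0 0.135 0 0 0","0.022 0 0 0 0 0","0.0045 0 0 0 0 0","-0.036 0 -0.135 0 0 0","-0.235 0.004 -0.107 0 0 0","-0.094 0.002 -0.043 0 0 0")
S,D,W=read_camera("scene"),read_camera("side"),read_camera("wrist"); print(observe()['time_s'])
for n,c in zip('sdw',(S,D,W)): pickle.dump(c,open(f'pics/{n}8.pkl','wb'))
def rel(p): d=np.array(p[:2])-F[:2];c,s=np.cos(F[2]),np.sin(F[2]);return np.round([c*d[0]+s*d[1],-s*d[0]+c*d[1],p[2]-F[2]],3)
for m,b,h in(('b',-22.5,58),('c',-67.5,66),('w1',-112.5,50),('w2',-157.5,50)): print(m,*[rel(fitbox(cs,(*fw(-45,b),-.077),(90,45,h),grid=False)[0]) for cs in([S,D],)])
for cs in([W],[S,D,W]): print('stop',fitbox(cs,(587,-337,-.9),(24,52,120),z0=49,rng=4,yaws=np.linspace(-1.2,-.5,15)))
im=W["color"][:,:,::-1].copy()
for e in boxedges(W,fitbox([W],(587,-337,-.9),(24,52,120),z0=49,rng=4,yaws=np.linspace(-1.2,-.5,15))[0],(24,52,120),49):
    u=proj(W,e); cv2.line(im,*[tuple(map(int,a.round())) for a in u],(0,255,0),1)
cv2.imwrite('pics/w8.png',im)
```

```text
cmd [ 581.08 -415.2   300.01] [3.1416 0.     1.4938]
33.275
b [-4.5050e+01 -1.8223e+01  6.0000e-03]
c [-4.6585e+01 -6.9288e+01  1.9000e-02]
w1 [-4.44460e+01 -1.11671e+02 -4.80000e-02]
w2 [-4.37740e+01 -1.56746e+02 -4.00000e-03]
stop (array([ 585.621216  , -336.30900338,   -1.01350304]), np.float64(249.56650437360733))
stop (array([ 586.0487729 , -336.20685517,   -0.99586694]), np.float64(680.980353810135))
```

View pics/w8.png

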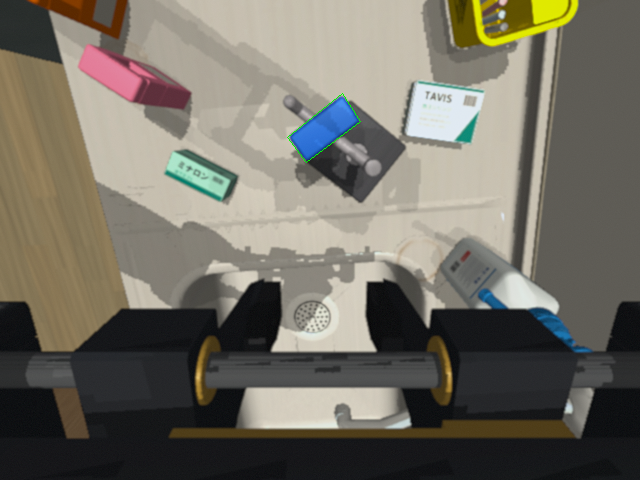

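The wrist view shows the blue stop at (325,128), with the overlay fitting tightly. The peg tip is at (291,101) and the post at (373,166). The stop hangs turned about 0.24 rad from the peg's direction, so I'll compute the extraction.

Run:
```python
from lib import *
W=pickle.load(open('pics/w8.pkl','rb')); o=led()
P=onplane(W,(373,166),165)[:2];T=onplane(W,(291,101),169)[:2]; d=T-P; print('post',P,'tip',T,np.hypot(*d),np.arctan2(d[1],d[0]))
u=d/np.hypot(*d); s=np.array([585.9,-336.3]); print('along',(s-P)@u,'lat',np.cross(u,s-P))
print('foot',[onplane(W,a,10)[:2].round(1) for a in((405,148),(360,202),(352,100))])
t=-.998+np.pi
plan([(*s,215,t,1),(*s,118,t,None,3),(*s,118,t,None,2),(*s,118,t,-1,5)],o)
```

```text
cmd [ 581.08 -415.2   300.01] [3.1416 0.     1.4938]
post [ 622.94419258 -367.5778917 ] tip [ 563.14035747 -314.62472381] 79.87826164373038 2.416875923518928
along 48.469360192966874 lat 1.1401033214527416
foot [array([ 683.3, -366.6]), array([ 625.4, -429.5]), array([ 621.6, -306.9])]
CALL 1 | 0.0198 -0.0003 0.0213 -0 0 -0.0517; 0.0395 -0.0006 0.0425 0 0 -0.1034; 0.0593 -0.0009 0.0638 0 0 -0.1551; 0.079 -0.0013 0.085 0 0 -0.2068; 0.079 -0.0013 0.1173 0 0 -0.2068
CALL None | 0 -0 0.0323 0 0 0; 0 -0 0.0647 0 0 0; 0 -0 0.0647 0 0 0; 0 -0 0.0647 0 0 0
CALL -1 | 0 0 0 0 0 0; 0 0 0 0 0 0; 0 0 0 0 0 0; 0 0 0 0 0 0; 0 0 0 0 0 0<stdin>:4: DeprecationWarning: Arrays of 2-dimensional vectors are deprecated. Use arrays of 3-dimensional vectors instead. (deprecated in NumPy 2.0)
```

Request:
play_rows --series "0.02 0 0.021 0 0 -0.052; 0.04 -0.001 0.042 0 0 -0.103; 0.06 -0.001 0.064 0 0 -0.155; 0.079 -0.0013 0.085 0 0 -0.207; 0.079 -0.0013 0.085 0 0 -0.207" --hand 1

```text
time_s: 33.9
ee_pos: [584.7, -332.1, 211.0]
tcp_rot: [-3.139, -0.005, 2.146]
contact_force: [-0.2, 0.2, -1.0]
opening: 86.9
finger_force: 0.0
```

Request:
play_rows --series "0 0 0.03 0 0 0; 0 0 0.06 0 0 0; 0 0 0.085 0 0 0; 0 0 0.097 0 0 0; 0 0 0.097 0 0 0"

```text
time_s: 34.52
ee_pos: [585.8, -335.4, 116.6]
tcp_rot: [-3.141, -0.001, 2.143]
contact_force: [0.1, -0.3, 0.3]
opening: 87.9
finger_force: 0.0
```

Request:
play_rows --series "0 0 0 0 0 0; 0 0 0 0 0 0; 0 0 0 0 0 0; 0 0 0 0 0 0; 0 0 0 0 0 0" --hand -1

```text
time_s: 35.15
ee_pos: [586.1, -335.5, 117.4]
tcp_rot: [3.141, 0.001, 2.144]
contact_force: [-0.5, 0.9, 2.0]
opening: 51.8
finger_force: 29.9
```

Run:
```python
from rig import *
from lib import *
o=led("0.079 -0.0013 0.085 0 0 -0.207","0 0 0.097 0 0 0")
ob=observe();print(ob['ee_pos'],ob['tcp_rot'],ob['opening'],ob['contact_force'],ob['joints'].round(2))
s=o['ee_pos'];u=np.array([np.cos(2.395),np.sin(2.395),0]);t=o['tcp_rot'][2];z=np.array([0,0,20.]);t2=t+.15
q=s+z+85*u
plan([(*(s+z),t,None,3),(*(s+z),t2),(*(s+z),t2),(*q,t2,None,5),(*(q+[0,0,40]),t2,None,2)],o)
```

```text
cmd [ 585.86 -336.34  118.01] [3.1416 0.     2.1441]
[ 586.14882955 -335.5270933   117.35182296] [3.14130459e+00 6.50500322e-04 2.14412706e+00] 51.841767603005565 [-0.4840173   0.89902308  1.95239238] [-0.56  0.36  1.72 -0.    1.07 -1.13]
CALL None | -0 0 -0.0067 -0 0 0; -0 0 -0.0133 -0 0 0; -0 0 -0.02 0 0 0; -0 0 -0.02 -0 0 -0.0477; -0 0 -0.02 -0 0 -0.0477
CALL None | 0.0169 -0.0017 -0 0 0 0; 0.0338 -0.0034 -0 0 0 0; 0.0507 -0.0051 -0 0 0 0; 0.0677 -0.0068 -0 0 0 0; 0.0846 -0.0086 -0 0 0 0
CALL None | 0 0 -0.02 0 0 0; 0 0 -0.04 0 0 0
```

Request:
play_rows --series "0 0 -0.007 0 0 0; 0 0 -0.013 0 0 0; 0 0 -0.02 0 0 0; 0 0 -0.02 0 0 -0.0477; 0 0 -0.02 0 0 -0.0477"

```text
time_s: 35.78
ee_pos: [586.0, -335.4, 137.1]
tcp_rot: [3.142, 0.0, 2.293]
contact_force: [-0.3, -0.1, -2.4]
opening: 52.1
finger_force: 29.9
```

Request:
play_rows --series "0.01 -0.001 0 0 0 0; 0.025 -0.0025 0 0 0 0; 0.04 -0.004 0 0 0 0; 0.055 -0.0055 0 0 0 0; 0.055 -0.0055 0 0 0 0"

```text
time_s: 36.4
ee_pos: [544.2, -296.7, 136.8]
tcp_rot: [-3.141, -0.001, 2.294]
contact_force: [-0.2, 0.6, -2.8]
opening: 51.8
finger_force: 29.9
```

Request:
play_rows --series "0.01 -0.001 0 0 0 0; 0.03 -0.003 0 0 0 0; 0.05 -0.005 0 0 0 0; 0.06 -0.006 -0.03 0 0 0; 0.065 -0.0065 -0.06 0 0 0"

```text
time_s: 37.02
ee_pos: [496.6, -252.7, 197.0]
tcp_rot: [-3.141, -0.001, 2.294]
contact_force: [0.8, -0.4, -2.3]
opening: 52.0
finger_force: 29.9
```

Run:
```python
from rig import *
from lib import *
o=led("0 0 -0.02 0 0 -0.0477","0.055 -0.0055 0 0 0 0","0.065 -0.0065 -0.06 0 0 0")
ob=observe();print(ob['opening'],ob['finger_force'],ob['contact_force'])
t=F[2]+np.pi/2;A=fw(-46,-205);C=fw(-46,-194)
plan([(*A,120,t),(*A,120,t,None,2),(*A,70.5,t,None,4),(*A,70.5,t),(*C,70.5,t,None,6)],o)
S,D=read_camera("scene"),read_camera("side")
k=cv2.resize(S["color"][180:330,280:430,::-1],(400,400),interpolation=cv2.INTER_CUBIC);q=cv2.resize(D["color"][190:340,210:360,::-1],(400,400),interpolation=cv2.INTER_CUBIC)
cv2.imwrite('pics/p9.png',np.hstack([k,q]))
```

```text
cmd [ 497.45 -254.31  198.01] [3.1416 0.     2.294 ]
52.02961250062135 29.860174460336566 [ 0.80727789 -0.40788178 -2.30758738]
CALL None | 0.0139 0.0409 0.0156 0 0 0.0509; 0.0277 0.0817 0.0312 0 0 0.1019; 0.0416 0.1226 0.0468 0 0 0.1528; 0.0554 0.1635 0.0624 0 0 0.2038; 0.0693 0.2043 0.078 0 0 0.2547
CALL None | 0 0 0 -0 -0 -0; 0 0 0 -0 -0 -0; -0 -0 0.0124 -0 -0 -0; -0 -0 0.0248 -0 -0 -0; -0 -0 0.0371 -0 -0 -0
CALL None | 0 -0 0.0124 0 0 0; 0 -0 0.0124 0 0 0; 0.0018 0 0.0124 0 0 0; 0.0037 -0 0.0124 0 0 0; 0.0055 0 0.0124 0 0 0
CALL None | 0.0018 0 0 0 0 0; 0.0037 -0 -0 0 0 0; 0.0055 0 0 0 0 0
```

View pics/p9.png

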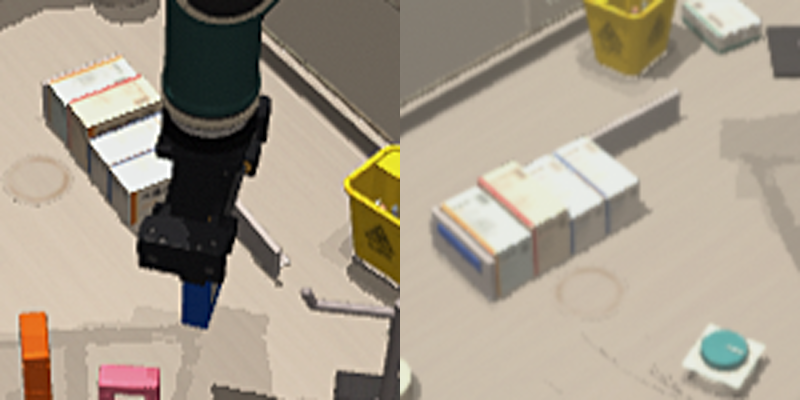

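The stop is off the peg and the row is intact. I'll carry it over and lower it just short of the last carton.

Request:
play_rows --series "0.014 0.041 0.016 0 0 0.051; 0.028 0.082 0.031 0 0 0.102; 0.042 0.123 0.047 0 0 0.153; 0.055 0.1635 0.062 0 0 0.204; 0.0693 0.2043 0.078 0 0 0.2547"

```text
time_s: 37.75
ee_pos: [605.1, -65.1, 116.9]
tcp_rot: [-3.141, 0.0, 1.488]
contact_force: [0.4, -0.2, -2.6]
opening: 52.0
finger_force: 29.9
```

Request:
play_rows --series "0 0 0 0 0 0; 0 0 0.012 0 0 0; 0 0 0.025 0 0 0; 0 0 0.037 0 0 0; 0 0 0.037 0 0 0"

```text
time_s: 38.38
ee_pos: [603.2, -66.7, 80.0]
tcp_rot: [-3.138, -0.0, 1.493]
contact_force: [-0.6, 0.2, -2.4]
opening: 52.0
finger_force: 29.9
```

Request:
play_rows --series "0 0 0.006 0 0 0; 0 0 0.0115 0 0 0; 0 0 0.0115 0 0 0; 0.003 0 0.0115 0 0 0; 0.006 0 0.0115 0 0 0"

```text
time_s: 39.0
ee_pos: [605.6, -60.0, 70.6]
tcp_rot: [3.141, -0.0, 1.494]
contact_force: [-0.1, 0.3, -2.6]
opening: 52.1
finger_force: 29.9
```

Request:
play_rows --series "0.0015 0 0 0 0 0; 0.003 0 0 0 0 0; 0.004 0 0 0 0 0; 0.004 0 0 0 0 0"

```text
time_s: 39.5
ee_pos: [605.6, -56.2, 70.3]
tcp_rot: [3.142, 0.0, 1.494]
contact_force: [-0.1, -0.0, -3.3]
opening: 51.5
finger_force: 29.9
```

Request:
play_rows --series "0.001 0 0 0 0 0; 0.0015 0 0 0 0 0; 0.0015 0 0 0 0 0"

```text
time_s: 39.88
ee_pos: [605.7, -54.7, 70.3]
tcp_rot: [-3.142, -0.0, 1.494]
contact_force: [-0.4, -0.0, -3.0]
opening: 51.9
finger_force: 29.9
```

Request:
play_rows --series "0.001 0 0 0 0 0; 0.0015 0 0 0 0 0; 0.0015 0 0 0 0 0"

```text
time_s: 40.25
ee_pos: [605.8, -54.1, 70.3]
tcp_rot: [-3.142, 0.001, 1.494]
contact_force: [-0.5, -5.9, -2.7]
opening: 52.0
finger_force: 29.8
```

Request:
play_rows --series "0 0 0.0007 0 0 0; 0 0 0.0013 0 0 0; 0 0 0.0013 0 0 0"

```text
time_s: 40.62
ee_pos: [605.9, -54.2, 69.4]
tcp_rot: [3.141, 0.001, 1.494]
contact_force: [-0.8, -4.6, -1.4]
opening: 51.8
finger_force: 29.8
```

Request:
play_rows --series "0 0 0.0005 0 0 0; 0 0 0.0005 0 0 0"

```text
time_s: 40.88
ee_pos: [606.0, -54.2, 69.0]
tcp_rot: [3.141, 0.001, 1.494]
contact_force: [-2.0, -5.2, -1.1]
opening: 52.0
finger_force: 29.8
```

Request:
play_rows --series "0 0 0 0 0 0; 0 0 0 0 0 0; 0 0 0 0 0 0; 0 0 0 0 0 0" --hand 0.5

```text
time_s: 41.38
ee_pos: [606.0, -53.0, 68.6]
tcp_rot: [3.141, -0.0, 1.494]
contact_force: [-0.3, 0.1, -0.2]
opening: 65.9
finger_force: 0.0
```

Request:
play_rows --series "0 0 -0.02 0 0 0; 0 0 -0.04 0 0 0; 0 0 -0.08 0 0 0; 0 0 -0.12 0 0 0; -0.05 0 -0.15 0 0 0"

```text
time_s: 42.0
ee_pos: [603.6, -101.4, 223.1]
tcp_rot: [3.136, -0.0, 1.498]
contact_force: [0.9, -1.2, 0.8]
opening: 65.9
finger_force: 0.0
```

Request:
play_rows --series "-0.05 0 -0.03 0 0 0; -0.1 0 -0.06 0 0 0; -0.14 0 -0.06 0 0 0; -0.14 0 -0.06 0 0 0; -0.14 0 -0.06 0 0 0"

```text
time_s: 42.62
ee_pos: [591.2, -242.3, 279.5]
tcp_rot: [3.141, -0.0, 1.493]
contact_force: [-0.1, 0.3, -0.1]
opening: 66.0
finger_force: 0.0
```

Run:
```python
from rig import *
from lib import *
S,D,W=read_camera("scene"),read_camera("side"),read_camera("wrist"); print(observe()['time_s'],observe()['ee_pos'])
def rel(p): d=np.array(p[:2])-F[:2];c,s=np.cos(F[2]),np.sin(F[2]);return np.round([c*d[0]+s*d[1],-s*d[0]+c*d[1],p[2]-F[2]],3)
for m,b,d in(('b',-22.5,(90,45,58)),('c',-67.5,(90,45,66)),('w1',-112.5,(90,45,50)),('w2',-157.5,(90,45,50)),('stop',-192.5,(52,24,120))): print(m,*[rel(fitbox(cs,(*fw(-45,b),-.077),d,grid=False)[0]) for cs in([S,D],[S,D,W])])
k=cv2.resize(S["color"][180:300,290:410,::-1],(400,400),interpolation=cv2.INTER_CUBIC);q=cv2.resize(W["color"][:,:,::-1],(400,300))
cv2.imwrite('pics/pA.png',np.hstack([k,np.vstack([q,np.zeros((100,400,3),np.uint8)])]))
```

```text
42.775 [ 591.28545066 -241.34513157  278.6183502 ]
b [-4.4908e+01 -1.8317e+01  6.0000e-03] [-4.4908e+01 -1.8317e+01  6.0000e-03]
c [-4.6635e+01 -6.9310e+01  2.0000e-02] [-4.6635e+01 -6.9310e+01  2.0000e-02]
w1 [-4.37120e+01 -1.09402e+02  3.10000e-02] [-4.37120e+01 -1.09402e+02  3.10000e-02]
w2 [-4.45150e+01 -1.54533e+02  4.90000e-02] [-4.78640e+01 -1.56107e+02  9.40000e-02]
stop [-4.54520e+01 -1.92486e+02 -3.00000e-02] [-4.60950e+01 -1.92768e+02 -1.90000e-02]
```

View pics/pA.png

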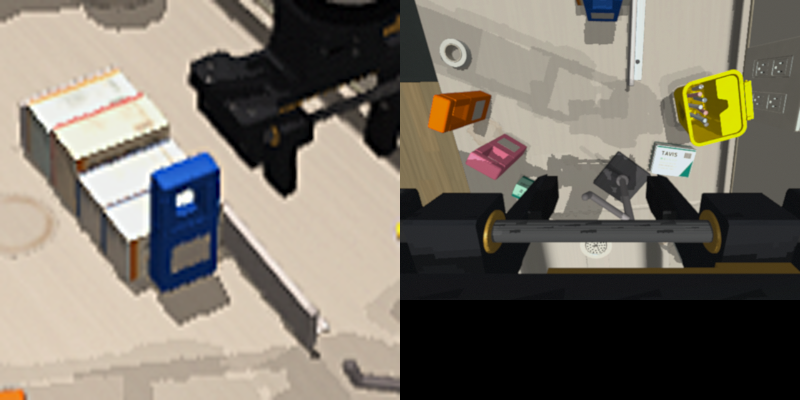

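The stop stands upright against the end of the row, square and centred, with the arm clear. Handing in.

```bash
python3 -c "
from rig import *
print(hand_in())"
```

```text
the job is handed in; nothing more can be done
None
```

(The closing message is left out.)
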